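# Turn the face-down picture over on the storage box

### The arm

A 6-joint arm with a two-finger parallel gripper is mounted at the origin on the work surface. World frame = base frame: x ahead of the robot, y to its left, z up, the work surface at z = 0. Lengths are in mm, angles in rad, forces in N, time in s.
With the tool pointing down it reaches from about 350 to 975 mm from the base axis. Payload 7.1 kg.
Tool frame: the origin (TCP) lies at the very end of the fingers, on their centre line; the grasp point (between the pads) lies 19 mm behind it (ctrl.grip_point_offset is the distance from the TCP to the grasp point, in mm); z points along the fingers, y is the direction in which the jaws open and shut (so a half turn about z gives the same grasp; the last joint's range is limited). The gripper opens to 88 mm and grips with 3 to 60 N. Pads are 20 mm wide; open, the fingers measure 115 mm over their backs; the gripper's body (75 mm by 178 mm) begins 61 mm behind the grasp point.
Start: joints at [-1.276, 0.423, 1.63, -0, 1.089, -0.019], TCP at [192.94, -594.457, 222.675] pointing down, gripper open.
Joint ranges: [-3, 3], [-0.9, 2.11], [0.09, 2.58], [-1.31, 4.45], [0.11, 2.69], [-2.54, 2.54]. Speed limits (rad/s): [2.39, 2.39, 3.01, 3.14, 3.14, 3.14].

### API

Orientations are given as a rotation vector (axis times angle).
In Python, from workcell import ctrl gives the robot as it stands.
- The arm moves only by the tool move_arm, never from a script. Its argument "increments" is one flat list of numbers, 5 for each row, row after row: the closure in counts, from 0 (fully open) to 255 (shut), then the shift along the tool's x, y, z in mm, then the turn about the tool's z in degrees. In form: [grip, dx, dy, dz, yaw, grip, dx, dy, dz, yaw, ...]. A call has 1 to 12 rows; each row is the pose to reach, as a shift and turn from the pose measured when the call began, along the tool's axes at that moment; what a row does not reach only later rows make up. A row lasts 1/8 s, in which the tool goes at most 62.5 mm and 10.7 degrees, less where a joint would pass 70% of its speed; a pose out of reach is approached as far as the arm can. A call with a gripper value outside its range is refused whole. The fingers move at their own pace and stop on an object; the grip force is fixed at half the most. Time passes only in rows, so rows that repeat a pose let the fingers close. It gives the time, the measured TCP pose, the force and the opening at its end, in the units of the state.
- ctrl.get_obs(): the state, without advancing time (a new reading comes with each control period).
- ctrl.get_image(name): name is "side" or "top"; returns a dict with "frame" (420x560x3 uint8, red, green, blue), "vertical_fov" (degrees; the focal length in pixels is half the picture's height over the tangent of half this angle, whatever the lens; pixels are square), "cx", "cy" (the principal point, pixels), "pose" (4x4, takes a point from camera to world coordinates). Camera axes: x right, y down, z forward; pixel columns grow to the right and rows downward; lengths in mm; the calibration is good to about 2 mm. A picture is of the moment at which its call begins. There is no depth.
- ctrl.close_job(): hands the job in, once; it reports no verdict.
The state is a dict: "t": time; "qpos": joint angles; "qvel": joint speeds; "joint_torque": joint torques, N m; "ee_pos": TCP position; "orientation": TCP orientation; "ft_force": force on the tool from outside, world axes, zero at the start; "moment": the same for the moment, N m; "width": finger opening in mm.
Only numpy, scipy, OpenCV 4.12 (cv2) and the standard library are available. Lean on these libraries where they do the work, as an engineer would, in place of code of your own. Each camera call takes 0.05 s, during which the arm holds its last target.

### The job

A small framed picture lies face down on the lid of the grey storage box. Slide it part-way out over an edge of the lid, far enough to get a finger well under it, take hold of it, turn it over in the hand and lay it gently back, face up and lying wholly on the lid. Do not let it fall or touch the shelf, and leave the torch, the bulb and the shoehorn where they are.

Things in the scene. Friction and masses are not known exactly. Their poses are not given: they have to be found in the camera images.
- lid_top (a point): centre of the flat top of the heavy, fixed, closed grey storage box, 120 mm above the shelf. Lid 240 mm (x) by 240 mm (y), rim 26 mm deep, overhanging the walls by 10 mm. White shut latches at the middle of the front (-x, robot side) and far edges, up to 11 mm proud, below the lid top; the +y and -y sides are plain. x away from the robot (yaw within 0.25 rad), z up.
- picture: the framed picture as a whole; origin at the centre of its picture face, 6 mm from picture_center; same axes
- picture_center (a point): centre (and centre of mass) of the stiff, flat, dark framed picture, 160 mm (own x) by 130 mm (own y) by 12 mm, 0.18-0.37 kg. Own z points out of the brown back with brass clips: up when face down. The face is a blue and green landscape in a white mount. Starts face down wholly on the lid, its long x within 0.2 rad of the lid's y. Slides freely when pushed.
- torch_center (a point): bystander: aluminium torch standing on its head, 124 mm high, 42 mm across; point at mid-height
- bulb_center (a point): bystander: glass light bulb standing in a 70 x 70 x 34 mm cardboard base, 127 mm high overall; point 60 mm up. It stands beside the box on the +y or -y side and blocks that side; the shoehorn lies on the other
- shoehorn_center (a point): bystander: stainless steel shoehorn lying flat, 170 mm along x, 38 mm wide, 9 mm high; point at its centre. It lies beside the box on the side away from the bulb, low enough to work above
- picture_corner0 (a point): corner of the framed picture, at mid-thickness: (+80, +65) mm along the picture's own x and y from its centre
- picture_corner1 (a point): corner of the framed picture, at mid-thickness: (+80, -65) mm along the picture's own x and y from its centre
- picture_corner2 (a point): corner of the framed picture, at mid-thickness: (-80, -65) mm along the picture's own x and y from its centre
- picture_corner3 (a point): corner of the framed picture, at mid-thickness: (-80, +65) mm along the picture's own x and y from its centre

How it is judged:
By the outcome, as a careful person would: the job done as asked, in the order asked, and still so for the second after the job is handed in, with the robot touching nothing.
It also fails if it takes over 72 s, if anything falls off the work surface, if the arm or the gripper's body presses on something with over 40 N, if the wrist force passes 120 N, or if a joint passes its speed limit or range.

## Working session

There is one attempt and no reset: what is moved stays moved. The work goes in short steps, Python scripts to look and compute and a tool call to move; the robot and the scene stay as the last step left them, time stands still between calls to the robot, and variables do not carry over. Pictures are saved under pics/ and viewed, and the job is handed in when it is done.

Besides the shell and the picture viewer there is one more tool, called after "Call:" as a command line: name --argument value ..., lists and objects as JSON in quotes. move_arm: Moves the arm, as the interface text tells. Its arguments: {"type":"object","properties":{"increments":{"type":"array","items":{"type":"number"}}},"required":["increments"]}

```bash
ls; mkdir -p pics; python3 - <<'E'
from workcell import ctrl
import cv2
print(ctrl.get_obs()); print(ctrl.grip_point_offset)
for n in("top","side"):
    d=ctrl.get_image(n); cv2.imwrite(f"pics/{n}0.png",d["frame"][:,:,::-1]); print(n,d["vertical_fov"],d["cx"],d["cy"],d["pose"].round(3).tolist() if hasattr(d["pose"],"round") else d["pose"])
E
```

```text
pics
{'t': 0.0, 'qpos': array([-1.27599956e+00,  4.23866807e-01,  1.63066372e+00, -5.15849485e-06,
        1.08861387e+00, -1.90056039e-02]), 'qvel': array([-7.66046720e-04,  9.92758855e-04,  1.50661203e-04,  1.08727903e-05,
        1.74600405e-03,  3.33830491e-04]), 'joint_torque': array([ 2.99328130e-04, -5.44620180e+01, -2.73673439e+01,  6.42199349e-02,
        2.27900664e-02, -1.11429681e-04]), 'ee_pos': array([ 192.78330633, -593.94602877,  221.89581536]), 'orientation': array([-3.10148396e+00, -4.90663296e-01,  3.41994286e-04]), 'ft_force': array([-0.87666717,  0.15398021, -0.41473676]), 'moment': array([-0.05051823,  0.03178436, -0.00852216]), 'width': 87.87951026887102}
18.700000000000003
top 49.7318279330637 277.0045281172251 210.83953489019478 [[-0.12, -0.971, 0.207, 330.464], [-0.993, 0.118, -0.025, 123.073], [-0.0, -0.208, -0.978, 1297.63], [0.0, 0.0, 0.0, 1.0]]
side 47.021087612163555 280.09329600366647 214.74238940740736 [[0.933, -0.244, 0.265, 280.969], [-0.36, -0.642, 0.678, -609.521], [0.005, -0.727, -0.686, 814.712], [0.0, 0.0, 0.0, 1.0]]
```

View pics/top0.png

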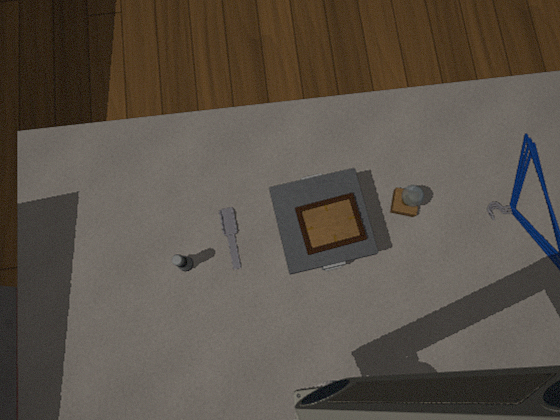

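View pics/side0.png

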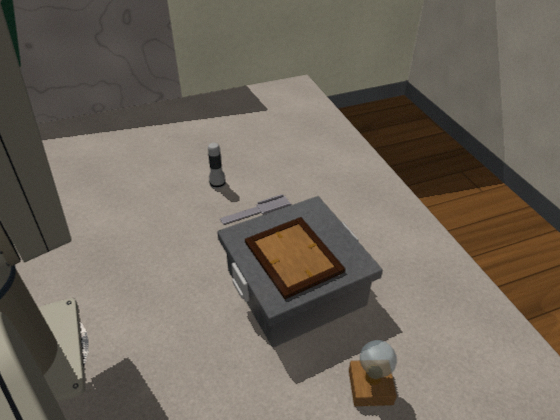

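The top view shows the bulb on the -y side (405,200) and the shoehorn on the +y side (230,238). The picture (brown back up) is at about (332,223) on the lid. Next I'll measure the corners.

```bash
cat > h.py <<'E'
import numpy as np, cv2
from workcell import ctrl
from scipy.spatial.transform import Rotation as Rot
def shot(n,name=None):
    d=ctrl.get_image(n)
    if name: cv2.imwrite(f"pics/{name}.png",d["frame"][:,:,::-1])
    return d
def ray(d,uv,z):
    f=d["frame"].shape[0]/2/np.tan(np.radians(d["vertical_fov"])/2)
    P=np.array(d["pose"]); uv=np.atleast_2d(np.array(uv,float))
    r=np.c_[(uv[:,0]-d["cx"])/f,(uv[:,1]-d["cy"])/f,np.ones(len(uv))]@P[:3,:3].T
    return P[:3,3]+r*((z-P[2,3])/r[:,2])[:,None]
def proj(d,p):
    f=d["frame"].shape[0]/2/np.tan(np.radians(d["vertical_fov"])/2)
    P=np.array(d["pose"]); q=(np.atleast_2d(p)-P[:3,3])@P[:3,:3]
    return q[:,:2]/q[:,2:]*f+[d["cx"],d["cy"]]
def st():
    o=ctrl.get_obs(); R=Rot.from_rotvec(o["orientation"]).as_matrix()
    print("t",round(o["t"],2),"p",o["ee_pos"].round(1),"w",round(o["width"],1),"q",o["qpos"].round(3)); print(R.round(3)); print("F",o["ft_force"].round(1))
    return o,R
E
python3 - <<'E'
from h import *
d=shot("top"); im=d["frame"].astype(int)
r,g,b=im[...,0],im[...,1],im[...,2]
roi=np.zeros(r.shape,bool); roi[160:285,260:388]=1
m=((r-b>25)&roi).astype(np.uint8)
c=max(cv2.findContours(m,0,2)[0],key=cv2.contourArea); rc=cv2.minAreaRect(c); bx=cv2.boxPoints(rc); print("pic",bx.round(1).tolist()); print(ray(d,bx,132).round(1), ray(d,[rc[0]],132).round(1))
hsv=cv2.cvtColor(d["frame"],cv2.COLOR_RGB2GRAY)
big=cv2.resize(d["frame"][155:290,180:440],None,fx=3,fy=3,interpolation=cv2.INTER_CUBIC); cv2.imwrite("pics/crop0.png",big[:,:,::-1])
s=shot("side"); big=cv2.resize(s["frame"][130:410,190:410],None,fx=2,fy=2); cv2.imwrite("pics/crop0s.png",big[:,:,::-1])
print("lid guess",ray(d,[[270,185],[354,169],[377,254],[289,273]],120).round(1))
print("bulb",ray(d,[[405,203]],30).round(),"horn",ray(d,[[231,238]],5).round(),"torch",ray(d,[[181,262]],120).round())
E
```

```text
pic [[294.8999938964844, 207.8000030517578], [353.79998779296875, 192.10000610351562], [366.1000061035156, 238.5], [307.29998779296875, 254.1999969482422]]
[[ 579.    46.   132. ]
 [ 602.6 -114.6  132. ]
 [ 476.  -127.2  132. ]
 [ 453.8   30.   132. ]] [[527.1 -41.2 132. ]]
lid guess [[ 652.   103.6  120. ]
 [ 669.2 -127.6  120. ]
 [ 433.8 -151.3  120. ]
 [ 412.6   82.4  120. ]]
bulb [[ 577. -276.   30.]] horn [[540. 232.   5.]] torch [[474. 357. 120.]]
```

View pics/crop0.png

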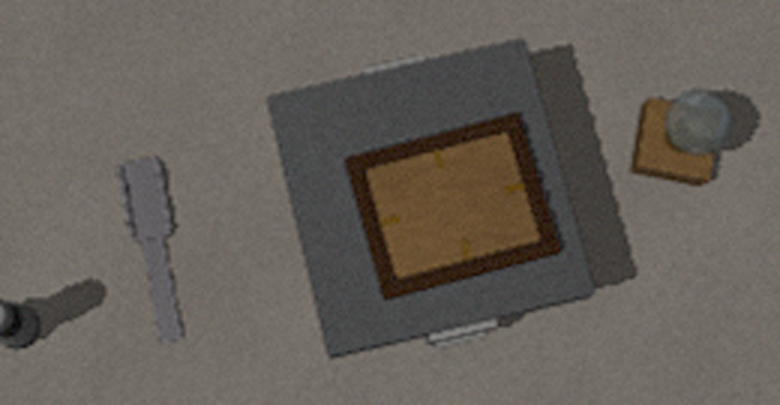

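The lid centre is about (542,-23) with yaw about 0.085. The picture centre is about (527,-41) with yaw about 0.14. The move commands have no tilt, so I'll first test in free space what happens to the tool's direction at the edge of reach.

Call:
move_arm --increments '[0,0,60,0,0,0,0,120,0,0,0,0,180,0,0,0,0,240,0,0,0,0,300,0,0,0,0,360,0,0,0,0,420,0,0,0,0,480,0,0,0,0,540,0,0,0,0,600,0,0]'

```text
t: 1.45
ee_pos: [322.2, -992.7, 200.5]
orientation: [3.052, 0.483, 0.013]
ft_force: [-0.1, -0.6, 1.4]
width: 87.9
```

```bash
python3 -c "
from h import *
st()"
```

```text
t 1.45 p [ 322.2 -992.7  200.5] w 87.9 q [-1.269e+00  1.267e+00  8.600e-02  1.000e-03  1.736e+00 -1.100e-02]
[[ 0.951  0.308  0.016]
 [ 0.309 -0.95  -0.049]
 [ 0.     0.052 -0.999]]
F [-0.1 -0.6  1.4]
```

Call:
move_arm --increments '[0,0,1500,0,0,0,0,1500,0,0,0,0,1500,0,0,0,0,1500,0,0]'

```text
t: 1.95
ee_pos: [328.6, -1012.6, 175.3]
orientation: [3.001, 0.475, 0.025]
ft_force: [-0.1, 0.6, 0.3]
width: 87.9
```

```bash
cat >> h.py <<'E'
_st=st
def st():
    o,R=_st()
    open("log.txt","a").write(repr([*o["qpos"],*o["ee_pos"],*o["orientation"]])+"\n")
    print("tilt from down deg",np.degrees(np.arccos(-R[2,2])).round(1), "q3",o["qpos"][2])
    return o,R
E
python3 -c "
from h import *
st()"
```

```text
t 1.95 p [  328.6 -1012.6   175.3] w 87.9 q [-1.269e+00  1.293e+00  8.600e-02  1.000e-03  1.658e+00 -1.100e-02]
[[ 0.951  0.307  0.032]
 [ 0.309 -0.946 -0.099]
 [-0.     0.104 -0.995]]
F [-0.1  0.6  0.3]
tilt from down deg 6.0 q3 0.08619112842138144
```

Call:
move_arm --increments '[0,-60,-20,0,0,0,-120,-40,0,0,0,-180,-60,0,0,0,-225,-85,0,0,0,-225,-85,0,0]'

```text
t: 2.58
ee_pos: [81.4, -1001.6, 167.1]
orientation: [3.003, 0.465, 0.023]
ft_force: [1.4, 0.0, 0.9]
width: 88.0
```

Call:
move_arm --increments '[0,0,3000,0,0]'

```text
t: 2.7
ee_pos: [97.4, -1036.5, 166.7]
orientation: [3.014, 0.468, 0.026]
ft_force: [-0.1, -2.7, -0.6]
width: 87.8
```

Call:
move_arm --increments '[0,0,3000,0,0,0,0,3000,0,0]'

```text
t: 2.95
ee_pos: [128.7, -1065.2, 156.7]
orientation: [2.982, 0.464, 0.024]
ft_force: [-0.4, -0.5, -1.0]
width: 87.9
```

```bash
python3 -c "
from h import *
st()"
```

```text
t 2.95 p [  128.7 -1065.2   156.7] w 87.9 q [-1.468  1.308  0.093  0.022  1.617 -0.204]
[[ 0.953  0.302  0.035]
 [ 0.304 -0.945 -0.12 ]
 [-0.003  0.124 -0.992]]
F [-0.4 -0.5 -1. ]
tilt from down deg 7.2 q3 0.0931006460539447
```

Call:
move_arm --increments '[0,-600,3000,0,12,0,-600,3000,0,12,0,-600,3000,0,12,0,-600,3000,0,12,0,-600,3000,0,12,0,-600,3000,0,12,0,-600,3000,0,12,0,-600,3000,0,12,0,-600,3000,0,12,0,-600,3000,0,12,0,-600,3000,0,12,0,-600,3000,0,12]'

```text
t: 4.45
ee_pos: [127.8, -1082.4, 152.6]
orientation: [2.965, 0.147, 0.048]
ft_force: [0.4, -0.0, -0.3]
width: 87.6
```

```bash
python3 -c "
from h import *
st()"
```

```text
t 4.45 p [  127.8 -1082.4   152.6] w 87.6 q [-1.471  1.317  0.087  0.023  1.563  0.003]
[[ 0.995  0.095  0.04 ]
 [ 0.101 -0.98  -0.17 ]
 [ 0.023  0.173 -0.985]]
F [ 0.4 -0.  -0.3]
tilt from down deg 10.1 q3 0.08706666977924225
```

Call:
move_arm --increments '[0,0,3000,0,0,0,0,3000,0,0]'

```text
t: 4.7
ee_pos: [127.8, -1097.0, 158.9]
orientation: [2.916, 0.143, 0.052]
ft_force: [-0.5, 0.6, 0.3]
width: 87.6
```

Call:
move_arm --increments '[0,0,3000,0,0,0,0,3000,0,0]'

```text
t: 4.95
ee_pos: [127.6, -1110.8, 170.9]
orientation: [2.866, 0.14, 0.055]
ft_force: [0.1, 0.3, 0.8]
width: 87.6
```

Call:
move_arm --increments '[0,0,3000,0,0]'

```text
t: 5.08
ee_pos: [128.0, -1122.4, 180.2]
orientation: [2.824, 0.137, 0.058]
ft_force: [-0.2, -0.6, 0.3]
width: 87.5
```

Call:
move_arm --increments '[0,0,3000,0,0]'

```text
t: 5.2
ee_pos: [128.4, -1133.6, 192.0]
orientation: [2.782, 0.135, 0.061]
ft_force: [0.1, 0.1, -0.7]
width: 87.7
```

```bash
python3 -c "
from h import *
st()"
```

```text
t 5.2 p [  128.4 -1133.6   192. ] w 87.7 q [-1.475e+00  1.294e+00  8.700e-02  2.600e-02  1.404e+00 -1.000e-03]
[[ 0.995  0.086  0.059]
 [ 0.101 -0.933 -0.345]
 [ 0.025  0.35  -0.937]]
F [ 0.1  0.1 -0.7]
tilt from down deg 20.5 q3 0.08711959724834255
```

Call:
move_arm --increments '[0,0,3000,0,0]'

```text
t: 5.32
ee_pos: [128.6, -1144.1, 205.9]
orientation: [2.741, 0.132, 0.063]
ft_force: [-1.0, 0.7, -0.6]
width: 87.7
```

Call:
move_arm --increments '[0,0,3000,0,0]'

```text
t: 5.45
ee_pos: [128.8, -1153.9, 221.8]
orientation: [2.699, 0.129, 0.066]
ft_force: [0.7, 0.1, -0.2]
width: 87.9
```

Call:
move_arm --increments '[0,0,3000,0,0]'

```text
t: 5.58
ee_pos: [129.0, -1163.0, 239.6]
orientation: [2.658, 0.127, 0.068]
ft_force: [-0.4, -0.5, -0.1]
width: 87.3
```

Call:
move_arm --increments '[0,0,3000,0,0]'

```text
t: 5.7
ee_pos: [128.8, -1171.3, 259.0]
orientation: [2.618, 0.124, 0.07]
ft_force: [0.0, 0.4, -0.2]
width: 87.6
```

Call:
move_arm --increments '[0,0,3000,0,0]'

```text
t: 5.82
ee_pos: [128.7, -1178.7, 280.0]
orientation: [2.578, 0.122, 0.073]
ft_force: [0.1, -0.0, 0.8]
width: 87.7
```

Call:
move_arm --increments '[0,0,3000,0,0]'

```text
t: 5.95
ee_pos: [128.5, -1185.2, 302.5]
orientation: [2.539, 0.119, 0.075]
ft_force: [0.6, 0.7, 0.4]
width: 88.2
```

Call:
move_arm --increments '[0,0,3000,0,0]'

```text
t: 6.08
ee_pos: [128.1, -1190.8, 326.4]
orientation: [2.501, 0.117, 0.076]
ft_force: [-0.2, 0.5, 0.3]
width: 88.0
```

Call:
move_arm --increments '[0,0,3000,0,0]'

```text
t: 6.2
ee_pos: [127.7, -1195.4, 351.4]
orientation: [2.463, 0.114, 0.078]
ft_force: [-0.7, 0.0, 0.4]
width: 87.9
```

```bash
python3 -c "
from h import *
st()"
```

```text
t 6.2 p [  127.7 -1195.4   351.4] w 87.9 q [-1.482  1.185  0.087  0.032  1.192 -0.005]
[[ 0.994  0.063  0.085]
 [ 0.102 -0.777 -0.621]
 [ 0.027  0.627 -0.779]]
F [-0.7  0.   0.4]
tilt from down deg 38.8 q3 0.08703792933297748
```

```bash
cat > kin.py <<'E'
import numpy as np
from scipy.optimize import least_squares
from scipy.spatial.transform import Rotation as Rot
D=[eval(l) for l in open("log.txt")]
D.append([-1.27599956,.423866807,1.63066372,-5e-6,1.08861387,-.0190056,192.783,-593.946,221.896,-3.10148396,-.490663296,3.42e-4])
D=np.array(D)
ry=lambda a:Rot.from_rotvec([0,a,0]); rz=lambda a:Rot.from_rotvec([0,0,a])
def fk(q,p):
    a1,h,L1,ax,L2,L3=p[:6]; s4,s6,o6=p[6:9]
    R=rz(q[0]); x=R.apply([a1,0,h])
    R=R*ry(q[1]); x=x+R.apply([0,0,L1])
    R=R*ry(q[2]); x=x+R.apply([ax,0,L2])
    W=x
    R=R*rz(s4*q[3])*ry(q[4]); x=x+R.apply([0,0,L3])
    R=R*rz(s6*q[5]+o6)
    return x,R,W
def fit():
    best=None
    for s4 in(1,-1):
     for s6 in(1,-1):
      for o in (0,np.pi/2,np.pi,-np.pi/2):
        def f(p,full=False):
            e=[]
            for d in D:
                x,R,_=fk(d[:6],[*p,s4,s6,o]); e+=list(x-d[6:9]); e+=list((R.inv()*Rot.from_rotvec(d[9:12])).as_rotvec()*300)
            return np.array(e)
        r=least_squares(f,[0,300,400,0,400,200])
        if best is None or r.cost<best[0]: best=(r.cost,[*r.x,s4,s6,o],f(r.x))
    return best
if __name__=="__main__":
    b=fit(); print(b[0],np.round(b[1],2)); print(b[2].reshape(-1,6).round(1))
    import json; json.dump(list(map(float,b[1])),open("kin.json","w"))
E
python3 kin.py
```

```text
420.4110290729152 [ -6.79 310.05 567.49  69.92 487.   316.88   1.     1.     1.57]
[[-11.7  -2.4  -0.5  -0.    0.    0. ]
 [-11.8  -0.3  -0.6   0.    0.   -0. ]
 [-11.7  -0.7  -0.5   0.    0.   -0. ]
 [-11.6  -1.7  -0.1  -0.    0.   -0. ]
 [-11.5  -2.6   1.5   0.    0.   -0. ]
 [-11.3  -3.8   0.2   0.   -0.   -0. ]]
```

```bash
sed -i 's/a1,h,L1,ax,L2,L3=p\[:6\]; s4,s6,o6=p\[6:9\]/a1,h,L1,ax,L2,L3,b=p[:7]; s4,s6,o6=p[7:10]/; s/R.apply(\[a1,0,h\])/R.apply([a1,b,h])/; s/\[0,300,400,0,400,200\]/[0,300,400,0,400,200,0]/' kin.py; python3 kin.py
cat >> kin.py <<'E'
import json,os
def P(): return json.load(open("kin.json"))
LO=np.array([-3,-.9,.09,-1.31,.11,-2.54]); HI=np.array([3,2.11,2.58,4.45,2.69,2.54])
def ik(x,R,q0):
    p=P(); 
    def f(q):
        xx,RR,_=fk(q,p); return np.r_[(xx-x)/10,(R.inv()*RR).as_rotvec()*30]
    r=least_squares(f,np.clip(q0,LO+.01,HI-.01),bounds=(LO,HI)); return r.x,np.abs(r.fun).max()
E
python3 - <<'E'
import sys; sys.path.insert(0,'.')
from kin import *
from workcell import ctrl
o=ctrl.get_obs(); q0=o["qpos"]; R=Rot.from_rotvec(o["orientation"])
for x in ([128,-900,400],[540,-140,131],[540,-140,250],[530,20,131]):
    q,e=ik(np.array(x),R,q0); print(x,q.round(2),round(e,3),fk(q,P())[2].round()); q0=q
# horizontal
z=np.array([.085,-.996,0]); y=np.array([0,0,1.]); Rh=Rot.from_matrix(np.c_[np.cross(y,z),y,z])
for x in ([540,60,126],[540,60,300]):
  for q4 in(0,1.5,-1,3):
    q,e=ik(np.array(x),Rh,[.3,.8,1.6,q4,1.2,0]); print("H",x,q.round(2),round(e,3),fk(q,P())[2].round())
  Rf=Rh*rz(np.pi)
  for q4,q6 in((1.5,2),(1.5,-2),(-1,2),(-1,-2)):
    q,e=ik(np.array(x),Rf,[.3,.8,1.6,q4,1.2,q6]); print("Hflip",x,q.round(2),round(e,3))
E
```

```text
4.5466139502210294e-08 [ -0.   312.4  563.1   77.5  484.9  309.64  11.9    1.     1.     1.57]
[[-0. -0. -0. -0.  0.  0.]
 [-0. -0. -0.  0.  0. -0.]
 [-0. -0. -0.  0.  0. -0.]
 [-0. -0. -0. -0.  0. -0.]
 [-0. -0.  0.  0.  0. -0.]
 [ 0.  0.  0.  0. -0. -0.]]
[128, -900, 400] [-1.44  0.47  1.3   0.01  0.69  0.03] 0.0 [ 102. -708.  641.]
[540, -140, 131] [ 0.08  0.52  1.96 -0.95  0.88  2.26] 0.0 [514.  52. 372.]
[540, -140, 250] [ 0.08  0.32  1.9  -0.81  1.05  2.02] 0.0 [514.  52. 491.]
[530, 20, 131] [ 0.38  0.55  1.89 -0.78  1.05  2.38] 0.0 [504. 212. 372.]
H [540, 60, 126] [ 0.59  1.03  1.58 -1.08  1.81  2.54] 4.098 [543. 377. 147.]
H [540, 60, 126] [ 0.59  1.03  1.58 -1.08  1.81  2.54] 4.098 [543. 377. 147.]
H [540, 60, 126] [ 0.59  1.03  1.58 -1.08  1.81  2.54] 4.098 [543. 377. 147.]
H [540, 60, 126] [0.43 1.09 1.83 4.45 1.79 2.54] 14.682 [479. 232.  84.]
Hflip [540, 60, 126] [ 0.44  1.03  2.04  4.45  1.61 -0.08] 18.522
Hflip [540, 60, 126] [ 0.6   1.04  1.64 -1.1   1.79 -0.4 ] 0.0
Hflip [540, 60, 126] [ 0.6   1.04  1.64 -1.1   1.79 -0.4 ] 0.0
Hflip [540, 60, 126] [ 0.6   1.04  1.64 -1.1   1.79 -0.4 ] 0.0
H [540, 60, 300] [ 0.6   0.75  1.7  -1.16  1.89  2.52] 0.0 [514. 369. 300.]
H [540, 60, 300] [ 0.6   0.75  1.7  -1.16  1.89  2.52] 0.0 [514. 369. 300.]
H [540, 60, 300] [ 0.6   0.75  1.7  -1.16  1.89  2.52] 0.0 [514. 369. 300.]
H [540, 60, 300] [0.45 0.75 1.99 4.45 1.79 2.54] 14.647 [447. 230. 247.]
Hflip [540, 60, 300] [ 0.45  0.75  2.06  4.45  1.74 -0.4 ] 16.397
Hflip [540, 60, 300] [ 0.6   0.75  1.7  -1.16  1.89 -0.62] 0.0
Hflip [540, 60, 300] [ 0.6   0.75  1.7  -1.16  1.89 -0.62] 0.0
Hflip [540, 60, 300] [ 0.6   0.75  1.7  -1.16  1.89 -0.62] 0.0
```

```bash
cat > s.py <<'E'
from kin import *
def RH(a,d,flip=0):
    # a: azimuth deviation: tool z = (sin a... ) pointing -y rotated; d: pitch down
    z=np.array([np.sin(a)*np.cos(d),-np.cos(a)*np.cos(d),-np.sin(d)]); y=np.array([0,0,1.])-z*(-np.sin(d)); y/=np.linalg.norm(y)
    return Rot.from_matrix(np.c_[np.cross(y,z),y,z])*rz(flip)
if __name__=="__main__":
  for d in(0,.1):
   for X in (500,540,570):
    for a in(.5,.3,.085,-.1,-.25,-.4):
      out=[]
      for fl in(0,np.pi):
        for z in(126,):
          q,e=ik(np.array([X,75,z]),RH(a,d,fl),[.4,.9,1.6,-1,1.8,2.4 if fl==0 else -.4]); W=fk(q,P())[2]
          out+=[q.round(2).tolist(),round(e,2)]
      print(d,X,a,out,W.round(), "torch dist",np.hypot(*(W[:2]-[474,357])).round())
E
python3 s.py
```

```text
0 500 0.5 [[0.73, 0.9, 1.85, -1.23, 1.6, 2.54], np.float64(6.79), [0.76, 1.0, 1.94, -1.31, 1.62, -0.2], np.float64(0.26)] [353. 349. 127.] torch dist 122.0
0 500 0.3 [[0.69, 0.96, 1.74, -1.13, 1.7, 2.54], np.float64(5.99), [0.72, 1.01, 1.82, -1.17, 1.69, -0.29], np.float64(0.0)] [408. 371. 126.] torch dist 67.0
0 500 0.085 [[0.64, 1.0, 1.63, -1.02, 1.81, 2.54], np.float64(5.2), [0.66, 1.03, 1.69, -1.03, 1.79, -0.36], np.float64(0.0)] [474. 384. 126.] torch dist 27.0
0 500 -0.1 [[0.59, 1.04, 1.53, -0.93, 1.91, 2.54], np.float64(4.72), [0.61, 1.06, 1.58, -0.93, 1.89, -0.39], np.float64(0.0)] [531. 383. 126.] torch dist 63.0
0 500 -0.25 [[0.55, 1.07, 1.46, -0.86, 1.99, 2.54], np.float64(4.53), [0.56, 1.08, 1.5, -0.84, 1.96, -0.41], np.float64(0.0)] [577. 375. 126.] torch dist 104.0
0 500 -0.4 [[0.5, 1.1, 1.39, -0.79, 2.07, 2.54], np.float64(4.56), [0.51, 1.1, 1.43, -0.76, 2.04, -0.41], np.float64(0.0)] [621. 360. 126.] torch dist 147.0
0 540 0.5 [[0.68, 0.93, 1.79, -1.29, 1.61, 2.54], np.float64(5.87), [0.71, 1.0, 1.85, -1.31, 1.63, -0.28], np.float64(1.56)] [398. 362. 131.] torch dist 
[... 3941 characters left out ...]
.42], np.float64(0.0)] [479. 369. 157.] torch dist 13.0
0.1 570 0.085 [[0.58, 1.0, 1.54, -1.06, 1.75, 2.54], np.float64(2.5), [0.59, 1.01, 1.58, -1.08, 1.74, -0.48], np.float64(0.0)] [544. 382. 157.] torch dist 74.0
0.1 570 -0.1 [[0.54, 1.05, 1.43, -0.97, 1.86, 2.54], np.float64(2.01), [0.55, 1.05, 1.46, -0.97, 1.85, -0.51], np.float64(0.0)] [601. 382. 157.] torch dist 129.0
0.1 570 -0.25 [[0.5, 1.08, 1.35, -0.89, 1.95, 2.54], np.float64(1.85), [0.51, 1.08, 1.37, -0.89, 1.94, -0.52], np.float64(0.0)] [646. 374. 157.] torch dist 173.0
0.1 570 -0.4 [[0.46, 1.11, 1.26, -0.82, 2.04, 2.54], np.float64(1.97), [0.46, 1.11, 1.28, -0.8, 2.03, -0.52], np.float64(0.0)] [690. 359. 157.] torch dist 216.0
```

```bash
cat > d.py <<'E'
from h import *
from kin import ik,fk,P
def to(*pts,yaws=None):
    o,R=st(); q=o["qpos"]
    for i,p in enumerate(pts):
        yw=0 if yaws is None else yaws[i]
        dl=R.T@(np.array(p,float)-o["ee_pos"]); q,e=ik(np.array(p,float),Rot.from_matrix(R)*Rot.from_rotvec([0,0,np.radians(yw)]),q)
        print(p,"->",dl.round(0),"len",np.linalg.norm(dl).round(),"q",q.round(2),"err",round(e,3))
E
python3 -c "
from d import *
to([250,-650,400],[435,-57,300],[435,-57,131])"
```

```text
t 6.2 p [  127.7 -1195.4   351.4] w 87.9 q [-1.482  1.185  0.087  0.032  1.192 -0.005]
[[ 0.994  0.063  0.085]
 [ 0.102 -0.777 -0.621]
 [ 0.027  0.627 -0.779]]
F [-0.7  0.   0.4]
tilt from down deg 38.8 q3 0.08703792933297748
[250, -650, 400] -> [ 179. -386. -366.] len 561.0 q [-1.14  0.13  1.76 -0.32  0.61  0.54] err 0.0
[435, -57, 300] -> [ 421. -897. -641.] len 1180.0 q [ 0.29  0.12  2.03 -0.72  1.22  2.11] err 0.0
[435, -57, 131] -> [  416. -1003.  -510.] len 1200.0 q [ 0.29  0.43  2.14 -0.89  0.92  2.46] err 0.0
```

Call:
move_arm --increments '[255,20,-43,-41,0,255,40,-86,-81,0,255,60,-129,-122,0,255,80,-172,-163,0,255,100,-214,-203,0,255,119,-257,-244,0,255,139,-300,-285,0,255,159,-343,-325,0,255,179,-386,-366,0,255,200,-430,-390,0,255,220,-475,-412,0,255,240,-520,-435,0]'

```text
t: 7.7
ee_pos: [292.1, -511.8, 375.4]
orientation: [2.459, 0.113, 0.081]
ft_force: [0.4, 0.4, 0.7]
width: 0.3
```

```bash
python3 -c "
from d import *
to([350,-330,350],[435,-57,250],[435,-57,131])"
```

```text
t 7.7 p [ 292.1 -511.8  375.4] w 0.3 q [-0.906 -0.005  1.974 -0.56   0.638  0.937]
[[ 0.994  0.061  0.087]
 [ 0.102 -0.775 -0.624]
 [ 0.03   0.629 -0.777]]
F [0.4 0.4 0.7]
tilt from down deg 39.0 q3 1.9738986732202364
[350, -330, 350] -> [  75. -153.  -89.] len 192.0 q [-0.43 -0.09  2.12 -0.77  0.87  1.48] err 0.0
[435, -57, 250] -> [ 185. -423. -174.] len 493.0 q [ 0.29  0.2   2.08 -0.76  1.13  2.21] err 0.0
[435, -57, 131] -> [ 181. -497.  -81.] len 536.0 q [ 0.29  0.43  2.15 -0.9   0.92  2.47] err 0.0
```

Call:
move_arm --increments '[255,25,-51,-30,0,255,50,-102,-59,0,255,75,-153,-89,0,255,100,-205,-105,0,255,120,-255,-122,0,255,140,-310,-138,0,255,162,-365,-155,0,255,185,-423,-174,0,255,185,-423,-174,0,255,183,-455,-135,0,255,182,-485,-96,0,255,182,-485,-96,0]'

```text
t: 9.2
ee_pos: [433.4, -58.7, 148.8]
orientation: [2.458, 0.114, 0.074]
ft_force: [-0.9, -0.1, 0.6]
width: 0.5
```

```bash
python3 -c "
from d import *
to([435,-57,131],[453,-56,131],[500,-50,131])
shot('side','s1');shot('top','t1')"
```

```text
t 9.2 p [433.4 -58.7 148.8] w 0.5 q [ 0.292  0.396  2.14  -0.871  0.951  2.418]
[[ 0.995  0.063  0.083]
 [ 0.101 -0.774 -0.625]
 [ 0.024  0.63  -0.776]]
F [-0.9 -0.1  0.6]
tilt from down deg 39.1 q3 2.1403869710552352
[435, -57, 131] -> [  1. -12.  13.] len 18.0 q [ 0.29  0.44  2.14 -0.89  0.92  2.46] err 0.0
[453, -56, 131] -> [ 19. -12.  14.] len 27.0 q [ 0.28  0.45  2.11 -0.89  0.93  2.44] err 0.0
[500, -50, 131] -> [ 67. -14.  14.] len 69.0 q [ 0.27  0.5   2.01 -0.87  0.96  2.38] err 0.0
```

View pics/s1.png

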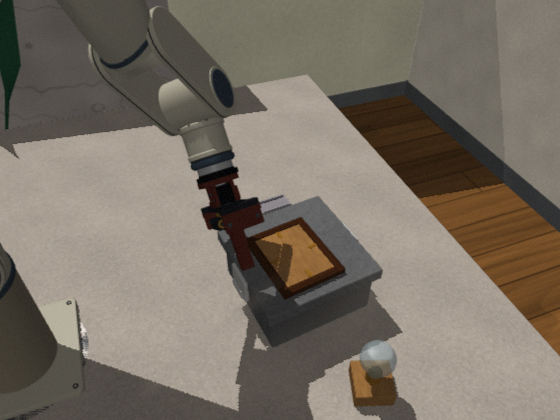

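View pics/t1.png

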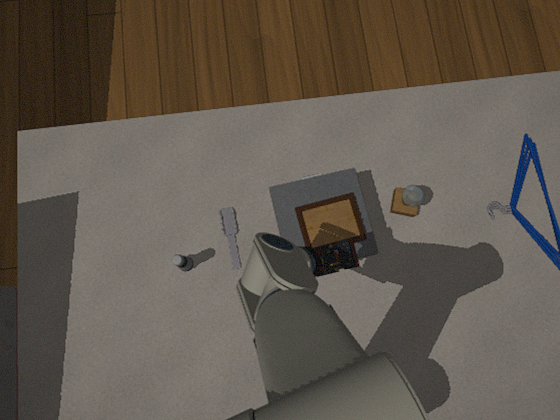

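The side view shows the fingertips at (245,262), just in front of the picture's front edge. The picture hasn't moved. I'll lower and push it about 43 mm in +x.

Call:
move_arm --increments '[255,1,-12,13,0,255,1,-12,14,0,255,10,-12,14,0,255,17,-12,14,0,255,23,-12,14,0,255,29,-13,14,0,255,35,-13,14,0,255,41,-13,14,0,255,47,-13,14,0,255,53,-13,14,0,255,59,-13,14,0,255,63,-13,14,0]'

```text
t: 10.8
ee_pos: [499.3, -50.2, 134.4]
orientation: [2.459, 0.112, 0.082]
ft_force: [-0.6, -0.1, -1.1]
width: 0.4
```

```bash
cat >> h.py <<'E'
def pic(d,z=132,roi=(150,290,220,400)):
    im=d["frame"].astype(int); r,b=im[...,0],im[...,2]; m=np.zeros(r.shape,np.uint8)
    m[roi[0]:roi[1],roi[2]:roi[3]]=((r-b>25))[roi[0]:roi[1],roi[2]:roi[3]]
    c=max(cv2.findContours(m,0,2)[0],key=cv2.contourArea); rc=cv2.minAreaRect(c); bx=cv2.boxPoints(rc)
    w=ray(d,bx,z); print("px",bx.round(0).tolist()); print(w.round(1)[:,:2].tolist(),"centre",ray(d,[rc[0]],z).round(1))
    return w
E
python3 -c "
from d import *
to([496,-50,160])
d=shot('top','t2'); pic(d); shot('side','s2')"
```

```text
t 10.8 p [499.3 -50.2 134.4] w 0.4 q [ 0.27   0.489  2.01  -0.866  0.961  2.38 ]
[[ 0.994  0.06   0.088]
 [ 0.102 -0.775 -0.624]
 [ 0.031  0.629 -0.777]]
F [-0.6 -0.1 -1.1]
tilt from down deg 39.0 q3 2.009961750715313
[496, -50, 160] -> [ -2.  16. -20.] len 26.0 q [ 0.27  0.44  2.01 -0.84  1.    2.33] err 0.0
px [[291.0, 191.0], [349.0, 176.0], [360.0, 217.0], [302.0, 233.0]]
[[624.3, 49.8], [647.3, -108.5], [532.9, -119.5], [511.1, 35.8]] centre [[578.3 -35.4 132. ]]
```

View pics/s2.png

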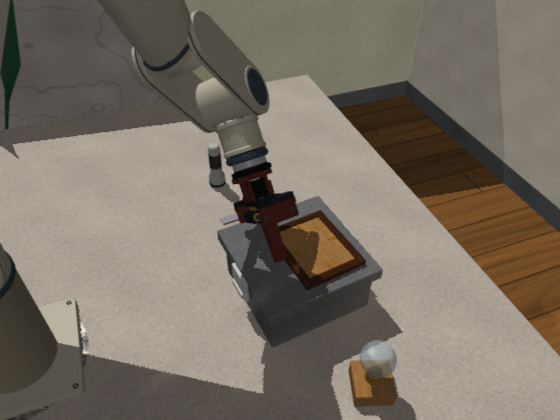

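View pics/t2.png

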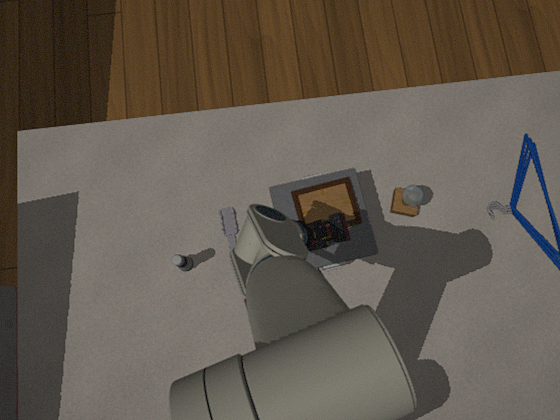

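```bash
python3 -c "
from d import *
to([495,-51,185],[571,-152,185],[571,-152,131.5],[571,-137,131.5],[571,-43,131.5],[571,-23,131.5])"
```

```text
t 10.9 p [499.4 -50.2 134.6] w 0.6 q [ 0.27   0.489  2.01  -0.867  0.961  2.38 ]
[[ 0.994  0.059  0.088]
 [ 0.102 -0.775 -0.624]
 [ 0.032  0.629 -0.777]]
F [ 0.1 -0.2 -0.5]
tilt from down deg 39.1 q3 2.0098731733925534
[495, -51, 185] -> [ -3.  32. -39.] len 51.0 q [ 0.27  0.39  2.   -0.81  1.03  2.29] err 0.0
[571, -152, 185] -> [ 62. 115.  31.] len 134.0 q [ 0.05  0.46  1.88 -0.88  0.95  2.12] err 0.0
[571, -152, 131.5] -> [61. 81. 72.] len 125.0 q [ 0.05  0.55  1.9  -0.94  0.89  2.22] err 0.0
[571, -137, 131.5] -> [62. 70. 63.] len 113.0 q [ 0.08  0.55  1.89 -0.93  0.9   2.23] err 0.0
[571, -43, 131.5] -> [72. -3.  4.] len 72.0 q [ 0.25  0.57  1.85 -0.84  1.    2.3 ] err 0.0
[571, -23, 131.5] -> [ 74. -19.  -8.] len 77.0 q [ 0.28  0.57  1.84 -0.82  1.02  2.31] err 0.0
```

Call:
move_arm --increments '[255,-3,32,-39,0,255,-3,32,-39,0,255,30,74,-4,0,255,62,115,31,0,255,62,115,31,0,255,61,98,51,0,255,61,81,72,0,255,61,81,72,0]'

```text
t: 11.9
ee_pos: [569.4, -151.1, 129.3]
orientation: [2.46, 0.114, 0.078]
ft_force: [-0.7, -0.3, 0.4]
width: 0.6
```

```bash
python3 -c "
from d import *
d=shot('side','s3');e=shot('top','t3'); pic(e)
to([571,-137,131.5],[571,-23,131.5])"
```

```text
px [[391.0, 188.0], [399.0, 188.0], [399.0, 213.0], [391.0, 213.0]]
[[601.8, -214.6], [599.3, -235.7], [532.4, -223.7], [534.9, -202.9]] centre [[ 566.9 -219.2  132. ]]
t 12.0 p [ 571.  -151.2  131.5] w 0.3 q [ 0.055  0.547  1.896 -0.941  0.89   2.222]
[[ 0.994  0.06   0.088]
 [ 0.102 -0.775 -0.624]
 [ 0.031  0.629 -0.777]]
F [ 0.3  0.1 -0.2]
tilt from down deg 39.1 q3 1.8964731561208272
[571, -137, 131.5] -> [  1. -11.  -9.] len 14.0 q [ 0.08  0.55  1.89 -0.93  0.9   2.23] err 0.0
[571, -23, 131.5] -> [ 13. -99. -80.] len 128.0 q [ 0.28  0.57  1.84 -0.82  1.02  2.31] err 0.0
```

View pics/s3.png

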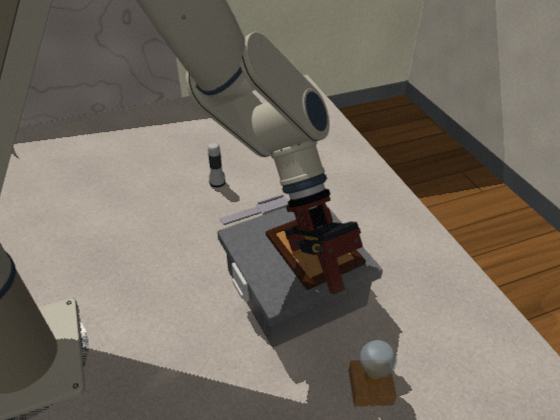

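View pics/t3.png

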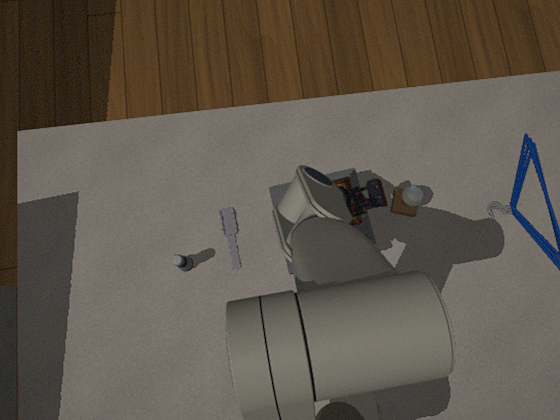

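The fingertips (340,288) are now just behind the picture's -y edge, so I'll drag it toward +y.

Call:
move_arm --increments '[255,1,-8,-6,0,255,2,-16,-13,0,255,3,-24,-19,0,255,4,-32,-26,0,255,5,-40,-32,0,255,6,-48,-39,0,255,7,-56,-45,0,255,8,-64,-52,0,255,9,-72,-58,0,255,10,-80,-65,0,255,11,-87,-70,0,255,12,-92,-74,0]'

```text
t: 13.5
ee_pos: [570.9, -32.5, 132.1]
orientation: [2.457, 0.113, 0.082]
ft_force: [-0.9, -7.1, 6.4]
width: 0.8
```

```bash
python3 -c "
from d import *
d=shot('side','s4')
to([571,-23,131.5])"
```

```text
t 13.55 p [571.  -31.8 132. ] w 0.5 q [ 0.268  0.569  1.847 -0.829  1.015  2.305]
[[ 0.994  0.061  0.088]
 [ 0.103 -0.774 -0.625]
 [ 0.031  0.63  -0.776]]
F [-1.1 -3.8  7.4]
tilt from down deg 39.1 q3 1.8474911522045634
[571, -23, 131.5] -> [ 1. -7. -5.] len 9.0 q [ 0.28  0.57  1.84 -0.82  1.02  2.31] err 0.0
```

View pics/s4.png

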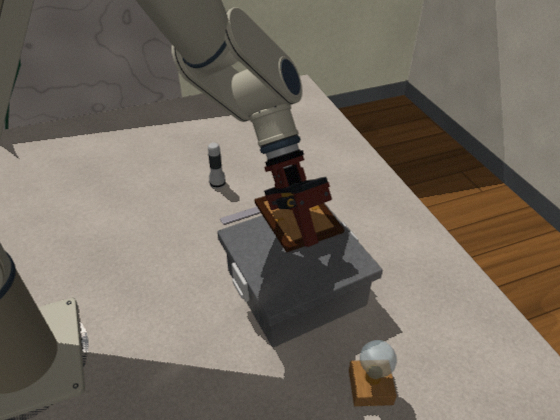

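The picture slid out over the +y edge. Its visible corners are at (256,201), (290,248) and (343,227).

```bash
python3 -c "
from d import *
d=shot('side'); c=cv2.resize(d['frame'][170:280,200:400],None,fx=4,fy=4,interpolation=2); cv2.imwrite('pics/c4.png',c[:,:,::-1])
print(ray(d,[[256,201],[290,248],[343,227]],132).round(1))"
```

```text
[[511.6 122.3 132. ]
 [528.4 -29.2 132. ]
 [649.3 -13.9 132. ]]
```

View pics/c4.png

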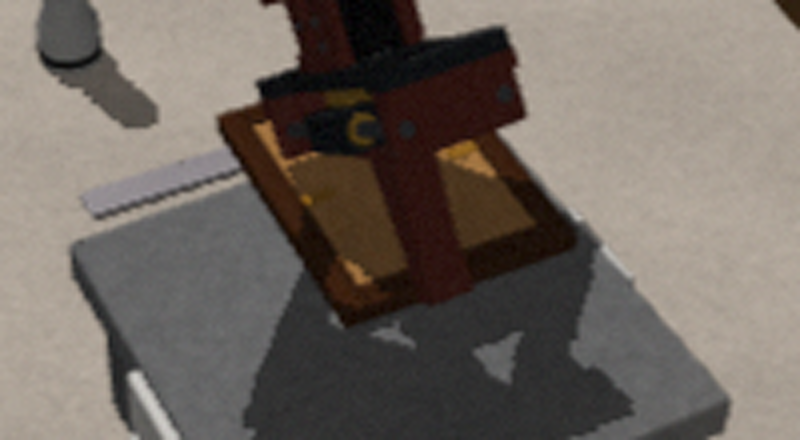

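Call:
move_arm --increments '[255,1,-5,-4,0,255,1,-9,-7,0,255,1,-9,-7,0,255,1,-7,-6,0,255,1,2,-20,0,255,1,30,-50,0]'

```text
t: 14.35
ee_pos: [568.5, -23.3, 189.2]
orientation: [2.459, 0.116, 0.079]
ft_force: [0.5, -0.4, 0.8]
width: 0.4
```

```bash
python3 -c "
from d import *
d=shot('side','s5')
c=cv2.resize(d['frame'][170:280,200:400],None,fx=4,fy=4,interpolation=2); cv2.imwrite('pics/c5.png',c[:,:,::-1])
to([560,-100,280],[400,-400,400],[-150,-650,420],[-210,-1040,450])"
```

```text
t 14.4 p [571.2 -23.2 195.3] w 0.5 q [ 0.283  0.471  1.822 -0.774  1.105  2.214]
[[ 0.994  0.058  0.093]
 [ 0.104 -0.775 -0.624]
 [ 0.036  0.63  -0.776]]
F [1.4 0.2 3.3]
tilt from down deg 39.1 q3 1.8215205308883808
[560, -100, 280] -> [-16. 112. -19.] len 115.0 q [ 0.15  0.31  1.83 -0.77  1.14  2.02] err 0.0
[400, -400, 400] -> [-202.  411.   60.] len 462.0 q [-0.54 -0.01  1.92 -0.68  0.88  1.3 ] err 0.0
[-150, -650, 420] -> [-774.  585.  150.] len 982.0 q [-1.97  0.09  1.78  0.51  0.74 -0.77] err 0.0
[-210, -1040, 450] -> [-873.  903.  364.] len 1307.0 q [-1.86  0.76  0.71  0.31  1.06 -0.45] err 0.0
```

View pics/c5.png

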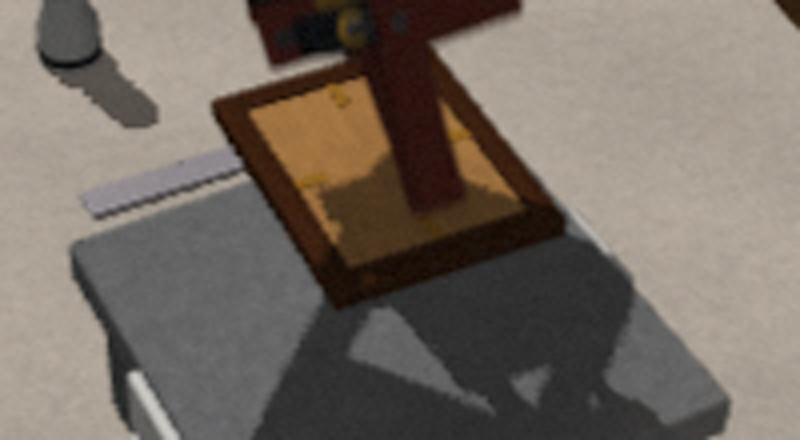

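Call:
move_arm --increments '[255,-8,56,-10,0,255,-16,112,-19,0,255,-50,165,-5,0,255,-85,220,10,0,255,-120,275,25,0,255,-155,325,38,0,255,-180,370,50,0,255,-202,411,60,0,255,-255,435,68,0,255,-310,450,77,0,255,-365,465,86,0,255,-420,480,95,0]'

```text
t: 15.9
ee_pos: [189.3, -497.9, 410.1]
orientation: [2.456, 0.113, 0.091]
ft_force: [0.6, -0.1, -0.6]
width: 0.5
```

```bash
python3 -c "
from d import *
to([-150,-650,420],[-210,-1040,450])"
```

```text
t 15.9 p [ 189.3 -497.9  410.1] w 0.5 q [-1.121 -0.173  2.043 -0.321  0.633  0.554]
[[ 0.994  0.058  0.095]
 [ 0.105 -0.773 -0.625]
 [ 0.037  0.631 -0.775]]
F [ 0.6 -0.1 -0.6]
tilt from down deg 39.2 q3 2.043324018361786
[-150, -650, 420] -> [-353.  104.   55.] len 372.0 q [-1.97  0.09  1.78  0.51  0.74 -0.78] err 0.0
[-210, -1040, 450] -> [-452.  421.  270.] len 674.0 q [-1.86  0.76  0.71  0.31  1.05 -0.45] err 0.0
```

Call:
move_arm --increments '[0,-41,38,25,0,0,-82,77,49,0,0,-123,115,74,0,0,-164,153,98,0,0,-205,191,123,0,0,-247,230,147,0,0,-288,268,172,0,0,-329,306,196,0,0,-370,344,221,0,0,-411,383,245,0,0,-452,421,270,0,0,-480,500,320,0]'

```text
t: 17.4
ee_pos: [-222.7, -1090.8, 457.2]
orientation: [2.455, 0.111, 0.091]
ft_force: [0.7, -1.2, 0.7]
width: 87.7
```

```bash
python3 -c "
from d import *
d=shot('top','t6'); pic(d)
s=shot('side','s6')
o,R=st(); a=np.arctan2(o['ee_pos'][1],o['ee_pos'][0]); r=np.array([np.cos(a),np.sin(a),.4]); print(np.degrees(a),(R.T@r).round(2), R.T@[np.cos(a),np.sin(a),0])"
```

```text
px [[252.0, 191.0], [311.0, 181.0], [319.0, 227.0], [260.0, 238.0]]
[[637.3, 153.8], [647.7, -5.5], [519.7, -10.4], [510.2, 145.5]] centre [[578.  71. 132.]]
t 17.5 p [ -220.8 -1094.3   448.8] w 87.5 q [-1.855  0.913  0.434  0.294  1.177 -0.403]
[[ 0.994  0.058  0.097]
 [ 0.106 -0.775 -0.623]
 [ 0.039  0.629 -0.776]]
F [ 0.2 -0.3 -2.5]
tilt from down deg 39.1 q3 0.43378480164955
-101.40854402094557 [-0.28  1.    0.28] [-0.30020741  0.74815973  0.59171998]
```

View pics/t6.png

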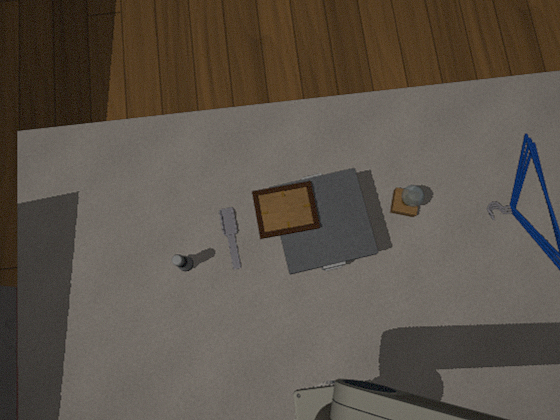

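View pics/s6.png

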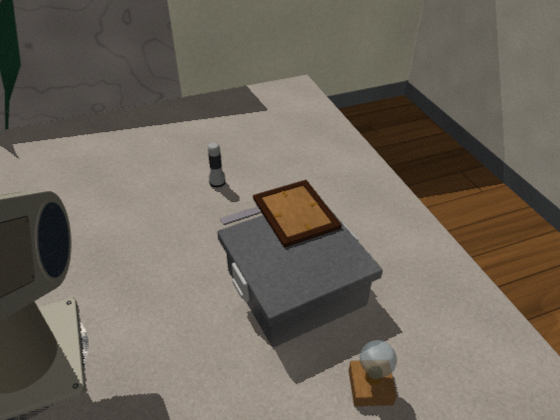

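The picture is centred at about (578,71) and overhangs the +y edge by about 53 mm. Nothing else has moved. I'll carry on tilting the tool.

Call:
move_arm --increments '[0,-850,3000,850,0,0,-850,3000,850,0,0,-850,3000,850,0]'

```text
t: 17.88
ee_pos: [-221.5, -1140.6, 471.6]
orientation: [2.419, 0.105, 0.079]
ft_force: [0.2, 0.1, -0.8]
width: 88.1
```

Call:
move_arm --increments '[0,-850,3000,850,0]'

```text
t: 18.0
ee_pos: [-221.4, -1149.8, 483.5]
orientation: [2.378, 0.098, 0.065]
ft_force: [0.8, -0.6, 0.5]
width: 88.0
```

Call:
move_arm --increments '[0,-850,3000,850,0]'

```text
t: 18.12
ee_pos: [-221.8, -1159.0, 494.0]
orientation: [2.338, 0.092, 0.05]
ft_force: [0.6, 0.2, 0.4]
width: 87.6
```

Call:
move_arm --increments '[0,-850,3000,850,0]'

```text
t: 18.25
ee_pos: [-222.6, -1167.2, 505.7]
orientation: [2.298, 0.086, 0.037]
ft_force: [-0.2, -0.1, 0.1]
width: 87.9
```

```bash
cat >> d.py <<'E'
def pull(up=.4):
    o,R=st(); a=np.arctan2(o['ee_pos'][1],o['ee_pos'][0]); r=np.array([np.cos(a),np.sin(a),up]); z=R[:,2]
    print("az",np.degrees(a).round(1),"pull",(3000*R.T@r).round(-1),"tool a",np.arctan2(z[0],-z[1]).round(3),"pitch down",np.degrees(np.arcsin(-z[2])).round(1))
E
python3 -c "
from d import *
pull()"
```

```text
t 18.25 p [ -222.6 -1167.2   505.7] w 87.9 q [-1.833  1.063  0.09   0.268  1.188 -0.332]
[[ 0.997  0.05   0.054]
 [ 0.074 -0.664 -0.744]
 [-0.001  0.746 -0.666]]
F [-0.2 -0.1  0.1]
tilt from down deg 48.2 q3 0.08951716945872068
az -100.8 pull [-780. 2820. 1360.] tool a 0.073 pitch down 41.8
```

Call:
move_arm --increments '[0,-800,2800,1300,0]'

```text
t: 18.38
ee_pos: [-222.9, -1177.7, 513.0]
orientation: [2.256, 0.08, 0.023]
ft_force: [-0.3, 0.6, 0.4]
width: 87.4
```

Call:
move_arm --increments '[0,-800,2800,1300,0]'

```text
t: 18.5
ee_pos: [-223.2, -1187.4, 519.1]
orientation: [2.217, 0.074, 0.01]
ft_force: [0.1, 0.0, -0.0]
width: 87.8
```

Call:
move_arm --increments '[0,-800,2800,1300,0]'

```text
t: 18.62
ee_pos: [-223.8, -1195.2, 528.6]
orientation: [2.179, 0.068, -0.002]
ft_force: [0.7, -0.2, -0.8]
width: 87.6
```

Call:
move_arm --increments '[0,-800,2800,1300,0]'

```text
t: 18.75
ee_pos: [-224.9, -1201.5, 540.2]
orientation: [2.142, 0.062, -0.014]
ft_force: [-0.0, 0.0, 0.2]
width: 87.9
```

Call:
move_arm --increments '[0,-800,2800,1300,0]'

```text
t: 18.88
ee_pos: [-226.6, -1206.5, 553.0]
orientation: [2.105, 0.056, -0.026]
ft_force: [0.7, -0.1, -0.5]
width: 87.9
```

Call:
move_arm --increments '[0,-800,2800,1300,0]'

```text
t: 19.0
ee_pos: [-228.4, -1210.2, 567.3]
orientation: [2.07, 0.05, -0.037]
ft_force: [0.2, -0.8, 0.6]
width: 87.9
```

```bash
python3 -c "
from d import *
pull()"
```

```text
t 19.0 p [ -228.4 -1210.2   567.3] w 87.9 q [-1.82   1.061  0.088  0.263  0.952 -0.328]
[[ 0.999  0.051 -0.005]
 [ 0.02  -0.479 -0.878]
 [-0.047  0.877 -0.479]]
F [ 0.2 -0.8  0.6]
tilt from down deg 61.4 q3 0.08757864706722034
az -100.7 pull [-670. 2430. 2020.] tool a -0.006 pitch down 28.6
```

Call:
move_arm --increments '[0,-750,2800,1400,0]'

```text
t: 19.12
ee_pos: [-229.5, -1213.4, 582.4]
orientation: [2.035, 0.043, -0.047]
ft_force: [-0.1, -0.4, 0.1]
width: 87.9
```

Call:
move_arm --increments '[0,-750,2800,1400,0]'

```text
t: 19.25
ee_pos: [-230.3, -1215.3, 598.5]
orientation: [2.002, 0.037, -0.057]
ft_force: [-0.1, 0.5, 0.4]
width: 87.6
```

Call:
move_arm --increments '[0,-750,2800,1400,0]'

```text
t: 19.38
ee_pos: [-231.5, -1215.9, 616.2]
orientation: [1.969, 0.031, -0.067]
ft_force: [-0.3, -0.3, -0.5]
width: 87.8
```

Call:
move_arm --increments '[0,-750,2800,1400,0]'

```text
t: 19.5
ee_pos: [-233.1, -1215.2, 635.4]
orientation: [1.937, 0.025, -0.076]
ft_force: [-0.3, 0.7, 0.7]
width: 87.6
```

Call:
move_arm --increments '[0,-750,2800,1400,0]'

```text
t: 19.62
ee_pos: [-234.9, -1213.4, 655.7]
orientation: [1.905, 0.02, -0.084]
ft_force: [1.0, -0.4, -0.2]
width: 88.0
```

Call:
move_arm --increments '[0,-750,2800,1400,0]'

```text
t: 19.75
ee_pos: [-236.8, -1210.5, 676.8]
orientation: [1.874, 0.015, -0.093]
ft_force: [-0.1, 0.3, -0.2]
width: 88.1
```

Call:
move_arm --increments '[0,-750,2800,1400,0]'

```text
t: 19.88
ee_pos: [-238.9, -1206.7, 698.5]
orientation: [1.844, 0.01, -0.1]
ft_force: [-0.1, -0.1, -0.0]
width: 87.7
```

```bash
python3 -c "
from d import *
pull()"
```

```text
t 19.88 p [ -238.9 -1206.7   698.5] w 87.7 q [-1.82   0.991  0.087  0.25   0.785 -0.306]
[[ 0.996  0.059 -0.064]
 [-0.046 -0.272 -0.961]
 [-0.074  0.96  -0.269]]
F [-0.1 -0.1 -0. ]
tilt from down deg 74.4 q3 0.08706570888789693
az -101.2 pull [-540. 1920. 2540.] tool a -0.067 pitch down 15.6
```

Call:
move_arm --increments '[0,-1000,2800,1400,0]'

```text
t: 20.0
ee_pos: [-245.1, -1201.1, 720.7]
orientation: [1.814, 0.005, -0.108]
ft_force: [-0.1, 0.5, 0.1]
width: 87.8
```

Call:
move_arm --increments '[0,-1000,2800,1400,0]'

```text
t: 20.12
ee_pos: [-252.2, -1194.3, 743.1]
orientation: [1.785, 0.001, -0.116]
ft_force: [0.3, 0.5, 1.6]
width: 87.8
```

Call:
move_arm --increments '[0,-1000,2800,1400,0]'

```text
t: 20.25
ee_pos: [-258.7, -1186.7, 766.1]
orientation: [1.756, -0.005, -0.123]
ft_force: [-0.4, -0.4, 0.3]
width: 87.9
```

Call:
move_arm --increments '[0,-1000,2800,1400,0]'

```text
t: 20.38
ee_pos: [-264.8, -1178.2, 789.5]
orientation: [1.728, -0.01, -0.131]
ft_force: [0.7, -0.3, 0.1]
width: 88.0
```

Call:
move_arm --increments '[0,-1000,2800,1400,0]'

```text
t: 20.5
ee_pos: [-270.7, -1168.9, 813.3]
orientation: [1.701, -0.014, -0.138]
ft_force: [0.9, -0.3, 0.5]
width: 87.8
```

Call:
move_arm --increments '[0,-1000,2800,1400,0]'

```text
t: 20.62
ee_pos: [-276.5, -1158.6, 837.3]
orientation: [1.673, -0.019, -0.145]
ft_force: [-1.0, -0.0, 0.7]
width: 87.7
```

Call:
move_arm --increments '[0,-1000,2800,1400,0]'

```text
t: 20.75
ee_pos: [-282.2, -1147.5, 861.5]
orientation: [1.646, -0.023, -0.152]
ft_force: [0.1, -0.3, -0.5]
width: 87.9
```

Call:
move_arm --increments '[0,-1000,2800,1400,0]'

```text
t: 20.88
ee_pos: [-287.8, -1135.6, 885.8]
orientation: [1.62, -0.028, -0.159]
ft_force: [-0.2, -0.4, -0.9]
width: 87.8
```

```bash
python3 -c "
from d import *
pull()"
```

```text
t 20.88 p [ -287.8 -1135.6   885.8] w 87.8 q [-1.878  0.86   0.087  0.295  0.693 -0.325]
[[ 0.99   0.08  -0.12 ]
 [-0.116 -0.056 -0.992]
 [-0.086  0.995 -0.047]]
F [-0.2 -0.4 -0.9]
tilt from down deg 87.3 q3 0.08703553002891032
az -104.2 pull [-500. 1300. 2920.] tool a -0.12 pitch down 2.7
```

Call:
move_arm --increments '[0,-900,2800,1400,0]'

```text
t: 21.0
ee_pos: [-291.7, -1123.1, 910.4]
orientation: [1.593, -0.032, -0.166]
ft_force: [0.2, -0.8, -0.6]
width: 88.0
```

```bash
python3 -c "
from d import *
o,R=st()
x=np.arcsin(-R[2,0]); print('roll fix',np.degrees(x))
Y=np.degrees(x)
to([-200,-850,700],[100,-600,550],[350,-420,470],[350,-420,470],[480,-220,430],[560,-20,430],[585,180,400],[585,230,300],[585,230,126],[575,115,126],[575,115,400],yaws=[0,0,0,Y-60,Y-120,Y-180,Y-180,Y-180,Y-180,Y-180,Y-180])"
```

```text
t 21.0 p [ -291.7 -1123.1   910.4] w 88.0 q [-1.885  0.841  0.087  0.299  0.686 -0.324]
[[ 0.989  0.083 -0.126]
 [-0.124 -0.031 -0.992]
 [-0.086  0.996 -0.02 ]]
F [ 0.2 -0.8 -0.6]
tilt from down deg 88.8 q3 0.08708744483060869
roll fix 4.936950915038291
t 21.0 p [ -291.7 -1123.1   910.4] w 88.0 q [-1.885  0.841  0.087  0.299  0.686 -0.324]
[[ 0.989  0.083 -0.126]
 [-0.124 -0.031 -0.992]
 [-0.086  0.996 -0.02 ]]
F [ 0.2 -0.8 -0.6]
tilt from down deg 88.8 q3 0.08708744483060869
[-200, -850, 700] -> [  75. -210. -278.] len 357.0 q [-1.88  0.18  1.56  2.26  0.24 -2.37] err 0.0
[100, -600, 550] -> [ 353. -343. -561.] len 746.0 q [-1.53 -0.26  2.14  2.48  0.14 -2.54] err 7.908
[350, -420, 470] -> [ 585. -407. -770.] len 1049.0 q [-1.13 -0.37  2.31  2.57  0.11 -2.54] err 18.898
[350, -420, 470] -> [ 585. -407. -770.] len 1049.0 q [-1.17 -0.41  2.29  1.59  0.11 -2.54] err 17.651
[480, -220, 430] -> [ 692. -442. -984.] len 1281.0 q [ 0.15  0.41  1.89 -1.31  1.76  0.24] err 1.647
[560, -20, 430] -> [  746.  -442. -1192.] len 1474.0 q [ 0.43  0.59  1.6  -1.21  2.   -0.87] err 0.0
[585, 180, 400] -> [  749.  -476. -1393.] len 1651.0 q [ 0.65  0.8   1.27 -1.11  2.22 -0.91] err 0.0
[585, 230, 300] -> [  751.  -577. -1440.] len 1724.0 q [ 0.7   0.96  1.19 -1.02  2.22 -0.79] err 0.0
[585, 230, 126] -> [  766.  -750. -1437.] len 1793.0 q [ 0.7   1.19  1.13 -0.92  2.12 -0.62] err 0.0
[575, 115, 126] -> [  770.  -748. -1322.] len 1703.0 q [ 0.59  1.11  1.36 -0.96  1.97 -0.53] err 0.0
[575, 115, 400] -> [  747.  -475. -1327.] len 1595.0 q [ 0.59  0.73  1.4  -1.12  2.14 -0.86] err 0.0
```

```bash
python3 -c "
from d import *
o,R=st(); print('W',fk(o['qpos'],P())[2])
pts=[];y=[]
zt=R[:,2]
for i,(az,r,z) in enumerate([(-100,800,850),(-80,750,800),(-55,700,750),(-30,680,700),(-10,680,600),(10,680,500),(30,720,420)]):
    a=np.radians(az); W=np.array([r*np.cos(a),r*np.sin(a),z]); pts.append((W+310*zt).round()); y.append(0)
pts+=[[585,200,350],[585,200,350],[585,200,350],[585,200,350]]; y+=[-40,-80,-120,-175]
to(*pts,yaws=y)"
```

```text
t 21.0 p [ -291.7 -1123.1   910.4] w 88.0 q [-1.885  0.841  0.087  0.299  0.686 -0.324]
[[ 0.989  0.083 -0.126]
 [-0.124 -0.031 -0.992]
 [-0.086  0.996 -0.02 ]]
F [ 0.2 -0.8 -0.6]
tilt from down deg 88.8 q3 0.08708744483060869
W [-252.55515795 -815.99667189  916.68160492]
t 21.0 p [ -291.7 -1123.1   910.4] w 88.0 q [-1.885  0.841  0.087  0.299  0.686 -0.324]
[[ 0.989  0.083 -0.126]
 [-0.124 -0.031 -0.992]
 [-0.086  0.996 -0.02 ]]
F [ 0.2 -0.8 -0.6]
tilt from down deg 88.8 q3 0.08708744483060869
[ -178. -1095.   844.] -> [115. -58. -41.] len 135.0 q [-1.76  0.59  0.68  0.2   0.33 -0.27] err 0.0
[   91. -1046.   794.] -> [ 379.  -87. -122.] len 407.0 q [-1.41  0.48  0.96 -1.09  0.32  0.98] err 0.0
[ 362. -881.  744.] -> [ 630. -119. -319.] len 717.0 q [-0.99  0.39  1.11 -1.31  0.72  1.24] err 2.902
[ 550. -647.  694.] -> [ 792. -161. -574.] len 991.0 q [-0.56  0.36  1.19 -1.31  1.15  1.35] err 6.123
[ 630. -426.  594.] -> [ 852. -260. -801.] len 1198.0 q [-0.2   0.41  1.31 -1.31  1.49  1.61] err 7.531
[ 630. -189.  494.] -> [  831.  -367. -1034.] len 1377.0 q [ 0.16  0.52  1.48 -1.31  1.82  1.97] err 3.297
[584.  53. 414.] -> [  762.  -458. -1267.] len 1548.0 q [ 0.51  0.68  1.46 -1.17  2.08  2.17] err 0.0
[585, 200, 350] -> [  751.  -526. -1412.] len 1683.0 q [ 0.67  0.87  1.25 -1.06  2.21  1.51] err 0.0
[585, 200, 350] -> [  751.  -526. -1412.] len 1683.0 q [ 0.67  0.87  1.25 -1.06  2.21  0.82] err 0.0
[585, 200, 350] -> [  751.  -526. -1412.] len 1683.0 q [ 0.67  0.87  1.25 -1.06  2.21  0.12] err 0.0
[585, 200, 350] -> [  751.  -526. -1412.] len 1683.0 q [ 0.67  0.87  1.25 -1.06  2.21 -0.84] err 0.0
```

```bash
python3 -c "
from d import *
o,R=st(); 
zt=R[:,2]; pts=[]
for i,(az,r,z) in enumerate([(-100,760,980),(-80,700,1000),(-60,680,1020),(-40,680,1020),(-20,700,1000),(0,720,920),(20,740,800),(32,800,600),(40,850,450),(40,850,350)]):
    a=np.radians(az); W=np.array([r*np.cos(a),r*np.sin(a),z]); pts.append((W+310*zt).round())
to(*pts)"
```

```text
t 21.0 p [ -291.7 -1123.1   910.4] w 88.0 q [-1.885  0.841  0.087  0.299  0.686 -0.324]
[[ 0.989  0.083 -0.126]
 [-0.124 -0.031 -0.992]
 [-0.086  0.996 -0.02 ]]
F [ 0.2 -0.8 -0.6]
tilt from down deg 88.8 q3 0.08708744483060869
t 21.0 p [ -291.7 -1123.1   910.4] w 88.0 q [-1.885  0.841  0.087  0.299  0.686 -0.324]
[[ 0.989  0.083 -0.126]
 [-0.124 -0.031 -0.992]
 [-0.086  0.996 -0.02 ]]
F [ 0.2 -0.8 -0.6]
tilt from down deg 88.8 q3 0.08708744483060869
[ -171. -1056.   974.] -> [105.  71. -83.] len 152.0 q [-1.76  0.59  0.41  0.11  0.6  -0.18] err 0.0
[  82. -997.  994.] -> [ 347.  110. -174.] len 403.0 q [-1.41  0.45  0.59 -0.51  0.62  0.34] err 0.0
[ 301. -896. 1014.] -> [ 549.  145. -302.] len 643.0 q [-1.06  0.42  0.59 -0.92  0.84  0.65] err 0.0
[ 482. -745. 1014.] -> [ 709.  156. -475.] len 867.0 q [-0.72  0.42  0.59 -1.21  1.09  0.83] err 0.0
[ 619. -547.  994.] -> [ 821.  141. -688.] len 1081.0 q [-0.38  0.45  0.52 -1.31  1.38  0.85] err 2.318
[ 681. -307.  914.] -> [ 860.   59. -932.] len 1270.0 q [-0.05  0.38  0.7  -1.31  1.64  1.02] err 6.956
[656. -54. 794.] -> [  814.   -70. -1178.] len 1433.0 q [ 0.32  0.39  0.97 -1.31  1.99  1.4 ] err 8.916
[639. 116. 594.] -> [  793.  -276. -1340.] len 1582.0 q [ 0.54  0.62  1.12 -1.31  2.21  1.77] err 2.556
[612. 239. 444.] -> [  764.  -432. -1456.] len 1700.0 q [ 0.68  0.84  1.08 -1.2   2.31  1.98] err 0.0
[612. 239. 344.] -> [  773.  -531. -1454.] len 1730.0 q [ 0.68  0.94  1.11 -1.1   2.26  2.15] err 0.0
```

```bash
cat > s2.py <<'E'
from s import *
COM=np.array([578,71.])
for a in (.7,.8,.9,1.0,1.1,1.2):
    z=np.array([np.sin(a),-np.cos(a)])
    # tip: 8mm outside lid edge line (normal (-.085,.996), y=97 at x=578)
    n=np.array([-.085,.996]); d0=n@[578,97]+8
    t=(d0-n@COM)/(n@-z); tip=COM-z*t
    for zz in (126,250):
      for fl in (0,np.pi):
        best=None
        for q6 in(-2,-.5,1,2.3):
         for q4 in(4.2,3.5,2.5):
          q,e=ik(np.array([*tip,zz]),RH(a,0.0,fl),[.6,.6,2.1,q4,1.2,q6])
          if best is None or e<best[1]-1e-3: best=(q,e)
        q,e=best; print(a,zz,round(fl,1),"tip",tip.round(),"t",t.round(),q.round(2),round(e,2),fk(q,P())[2].round())
E
python3 s2.py
```

```text
0.7 126 0 tip [551. 103.] t 42.0 [ 0.7   1.19  2.22  4.45  1.71 -2.54] 10.37 [236. 214.  74.]
0.7 126 3.1 tip [551. 103.] t 42.0 [ 0.65  1.01  2.09  4.45  1.57 -0.04] 6.25 [330. 263. 123.]
0.7 250 0 tip [551. 103.] t 42.0 [0.62 0.64 2.11 4.45 1.46 2.54] 6.72 [358. 270. 288.]
0.7 250 3.1 tip [551. 103.] t 42.0 [ 0.65  0.75  2.15  4.45  1.56 -0.23] 6.16 [330. 264. 235.]
0.8 126 0 tip [546. 102.] t 45.0 [ 0.73  1.21  2.24  4.45  1.73 -2.54] 9.48 [222. 213.  73.]
0.8 126 3.1 tip [546. 102.] t 45.0 [ 0.68  1.01  2.11  4.45  1.57 -0.02] 4.15 [312. 265. 125.]
0.8 250 0 tip [546. 102.] t 45.0 [0.64 0.59 2.15 4.45 1.41 2.54] 6.64 [339. 268. 302.]
0.8 250 3.1 tip [546. 102.] t 45.0 [ 0.68  0.73  2.18  4.45  1.54 -0.22] 4.16 [311. 265. 240.]
0.9 126 0 tip [539. 102.] t 49.0 [ 0.73  1.22  2.27  4.4   1.76 -2.54] 8.38 [209. 204.  77.]
0.9 126 3.1 tip [539. 102.] t 49.0 [0.71 1.01 2.14 4.45 1.57 0.01] 2.13 [292. 266. 126.]
0.9 250 0 tip [539. 102.] t 49.0 [0.66 0.55 2.19 4.45 1.37 2.54] 6.44 [319. 265. 315.]
0.9 250 3.1 tip [539. 102.] t 49.0 [ 0.71  0.72  2.22  4.45  1.53 -0.2 ] 2.18 [292. 265. 2
[... 392 characters left out ...]
.] t 64.0 [ 0.73  1.25  2.34  4.3   1.83 -2.54] 6.09 [184. 180.  87.]
1.1 126 3.1 tip [521. 100.] t 64.0 [0.74 1.04 2.24 4.36 1.62 0.13] 0.0 [245. 241. 126.]
1.1 250 0 tip [521. 100.] t 64.0 [0.72 0.46 2.27 4.45 1.29 2.54] 5.79 [275. 255. 342.]
1.1 250 3.1 tip [521. 100.] t 64.0 [ 0.74  0.71  2.32  4.36  1.53 -0.11] 0.0 [245. 241. 250.]
1.2 126 0 tip [506.  99.] t 77.0 [ 0.73  1.26  2.38  4.25  1.87 -2.54] 4.82 [169. 167.  93.]
1.2 126 3.1 tip [506.  99.] t 77.0 [0.73 1.08 2.31 4.26 1.68 0.22] 0.0 [218. 211. 126.]
1.2 250 0 tip [506.  99.] t 77.0 [0.75 0.4  2.32 4.45 1.25 2.54] 5.88 [247. 246. 356.]
1.2 250 3.1 tip [506.  99.] t 77.0 [ 0.73  0.72  2.4   4.24  1.56 -0.02] 0.0 [218. 211. 250.]
```

```bash
cat > sim.py <<'E'
from d import *
o,R=st()
p=P(); q=o["qpos"].copy(); Rr=Rot.from_matrix(R)
def info(R): z=R.as_matrix()[:,2]; return "a %.2f pitchdown %.1f"%(np.arctan2(z[0],-z[1]),np.degrees(np.arcsin(-z[2])))
def run(Wl,n=6):
    global q,Rr
    W0=fk(q,p)[2]
    for az,r,z in Wl:
        a=np.radians(az)
        W0=fk(q,p)[2]; a0=np.arctan2(W0[1],W0[0]); r0=np.hypot(*W0[:2])
        for k in range(1,n+1):
            s=k/n; aa=a0+(a-a0)*s; rr=r0+(r-r0)*s; zz=W0[2]+(z-W0[2])*s
            W=np.array([rr*np.cos(aa),rr*np.sin(aa),zz]); x=W+309.6*Rr.as_matrix()[:,2]
            q,e=ik(x,Rr,q); Rr=fk(q,p)[1]
        print((az,r,z),"tcp",fk(q,p)[0].round(),q.round(2),"eps",round(90-np.degrees(q[1]+q[2])),round(e,2),info(Rr))
run([(-100,780,930),(-80,720,930),(-60,700,930),(-40,700,900),(-20,700,850),(0,700,780),(15,700,650),(30,750,500),(40,800,400)])
E
python3 sim.py
```

```text
t 21.0 p [ -291.7 -1123.1   910.4] w 88.0 q [-1.885  0.841  0.087  0.299  0.686 -0.324]
[[ 0.989  0.083 -0.126]
 [-0.124 -0.031 -0.992]
 [-0.086  0.996 -0.02 ]]
F [ 0.2 -0.8 -0.6]
tilt from down deg 88.8 q3 0.08708744483060869
(-100, 780, 930) tcp [ -175. -1075.   924.] [-1.76  0.59  0.52  0.13  0.49 -0.21] eps 27 0.0 a -0.13 pitchdown 1.2
(-80, 720, 930) tcp [   86. -1016.   924.] [-1.41  0.44  0.75 -0.64  0.49  0.5 ] eps 22 0.0 a -0.13 pitchdown 1.2
(-60, 700, 930) tcp [ 311. -913.  924.] [-1.06  0.4   0.81 -1.1   0.73  0.9 ] eps 21 0.0 a -0.13 pitchdown 1.2
(-40, 700, 900) tcp [ 498. -758.  893.] [-0.72  0.39  0.87 -1.31  1.02  1.08] eps 18 0.62 a -0.12 pitchdown 2.8
(-20, 700, 850) tcp [ 632. -544.  796.] [-0.37  0.38  0.99 -1.31  1.33  1.23] eps 12 0.62 a -0.08 pitchdown 11.4
(0, 700, 780) tcp [ 679. -298.  700.] [-0.02  0.39  1.14 -1.31  1.63  1.46] eps 3 0.06 a -0.07 pitchdown 15.1
(15, 700, 650) tcp [ 655. -117.  569.] [ 0.24  0.44  1.33 -1.24  1.81  1.77] eps -11 0.0 a -0.07 pitchdown 15.1
(30, 750, 500) tcp [629.  77. 419.] [ 0.51  0.64  1.34 -1.06  1.96  2.08] eps -23 0.0 a -0.07 pitchdown 15.1
(40, 800, 400) tcp [592. 216. 319.] [ 0.68  0.82  1.25 -0.91  2.05  2.26] eps -28 0.0 a -0.07 pitchdown 15.1
```

```bash
cat > sim2.py <<'E'
exec(open("sim.py").read().split("run([(-100")[0])
run([(-95,650,1100),(-75,520,1180),(-40,450,1220),(-5,420,1230),(30,450,1150),(58,550,1000),(60,700,820),(60,800,700),(58,800,600),(45,800,420)])
E
python3 sim2.py | tail -10
```

```text
(-95, 650, 1100) tcp [ -96. -955. 1094.] [-1.68  0.46  0.34 -0.03  0.79 -0.06] eps 44 0.0 a -0.13 pitchdown 1.2
(-75, 520, 1180) tcp [  95. -809. 1174.] [-1.33  0.27  0.41 -0.45  0.96  0.2 ] eps 51 0.0 a -0.13 pitchdown 1.2
(-40, 450, 1220) tcp [ 306. -596. 1214.] [-0.72  0.2   0.4  -1.05  1.26  0.43] eps 55 0.0 a -0.13 pitchdown 1.2
(-5, 420, 1230) tcp [ 413. -358. 1201.] [-0.16  0.14  0.41 -1.31  1.57  0.46] eps 59 2.22 a 0.06 pitchdown 7.8
(30, 450, 1150) tcp [ 496.  -53. 1035.] [ 0.47  0.06  0.73 -1.31  1.89  0.87] eps 44 1.36 a 0.41 pitchdown 23.4
(58, 550, 1000) tcp [412. 217. 861.] [ 0.99  0.14  1.01 -1.29  2.22  1.4 ] eps 24 0.0 a 0.45 pitchdown 26.6
(60, 700, 820) tcp [471. 357. 681.] [ 1.03  0.38  1.06 -1.1   2.14  1.76] eps 7 0.0 a 0.45 pitchdown 26.6
(60, 800, 700) tcp [521. 444. 561.] [ 1.03  0.59  0.98 -1.03  2.08  1.9 ] eps 0 0.0 a 0.45 pitchdown 26.6
(58, 800, 600) tcp [545. 429. 461.] [ 1.    0.64  1.11 -0.97  1.96  2.04] eps -10 0.0 a 0.45 pitchdown 26.6
(45, 800, 420) tcp [686. 317. 281.] [ 0.77  0.79  1.24 -1.02  1.62  2.16] eps -27 0.0 a 0.45 pitchdown 26.6
```

```bash
python3 -c "
from d import *
to([-175,-1075,924],[-40,-1055,924],[86,-1016,924],[200,-970,924],[311,-913,924],[410,-840,910])"
```

```text
t 21.0 p [ -291.7 -1123.1   910.4] w 88.0 q [-1.885  0.841  0.087  0.299  0.686 -0.324]
[[ 0.989  0.083 -0.126]
 [-0.124 -0.031 -0.992]
 [-0.086  0.996 -0.02 ]]
F [ 0.2 -0.8 -0.6]
tilt from down deg 88.8 q3 0.08708744483060869
[-175, -1075, 924] -> [108.  22. -63.] len 127.0 q [-1.76  0.59  0.52  0.14  0.49 -0.21] err 0.0
[-40, -1055, 924] -> [ 239.   32. -100.] len 261.0 q [-1.59  0.51  0.65 -0.25  0.45  0.15] err 0.0
[86, -1016, 924] -> [ 359.   41. -154.] len 393.0 q [-1.41  0.44  0.75 -0.64  0.49  0.5 ] err 0.0
[200, -970, 924] -> [ 466.   50. -214.] len 515.0 q [-1.24  0.41  0.8  -0.91  0.59  0.75] err 0.0
[311, -913, 924] -> [ 569.   57. -285.] len 638.0 q [-1.06  0.4   0.81 -1.1   0.73  0.9 ] err 0.0
[410, -840, 910] -> [ 659.   49. -369.] len 757.0 q [-0.89  0.39  0.86 -1.25  0.87  1.03] err 0.0
```

Call:
move_arm --increments '[0,54,11,-31,0,0,108,22,-63,0,0,173,27,-81,0,0,239,32,-100,0,0,299,36,-127,0,0,359,41,-154,0,0,412,45,-184,0,0,466,50,-214,0,0,518,54,-250,0,0,569,57,-285,0,0,614,53,-327,0,0,659,49,-369,0]'

```text
t: 22.5
ee_pos: [397.3, -849.1, 912.8]
orientation: [1.592, -0.033, -0.165]
ft_force: [0.6, -0.0, 0.2]
width: 88.2
```

```bash
python3 -c "
from d import *
pull()
to([498,-758,893],[632,-544,796],[679,-298,700],[655,-117,569])"
```

```text
t 22.5 p [ 397.3 -849.1  912.8] w 88.2 q [-0.91   0.386  0.853 -1.234  0.848  1.018]
[[ 0.989  0.082 -0.126]
 [-0.124 -0.03  -0.992]
 [-0.085  0.996 -0.019]]
F [ 0.6 -0.   0.2]
tilt from down deg 88.9 q3 0.853369746049109
az -64.9 pull [1490. 1380. 2510.] tool a -0.126 pitch down 1.1
t 22.5 p [ 397.3 -849.1  912.8] w 88.2 q [-0.91   0.386  0.853 -1.234  0.848  1.018]
[[ 0.989  0.082 -0.126]
 [-0.124 -0.03  -0.992]
 [-0.085  0.996 -0.019]]
F [ 0.6 -0.   0.2]
tilt from down deg 88.9 q3 0.853369746049109
[498, -758, 893] -> [  90.  -14. -103.] len 137.0 q [-0.72  0.39  0.86 -1.31  1.02  1.08] err 0.806
[632, -544, 796] -> [ 204. -106. -330.] len 402.0 q [-0.38  0.39  0.96 -1.31  1.34  1.21] err 5.195
[679, -298, 700] -> [ 228. -205. -578.] len 654.0 q [-0.02  0.41  1.11 -1.31  1.67  1.46] err 7.3
[655, -117, 569] -> [ 193. -343. -752.] len 849.0 q [ 0.25  0.51  1.32 -1.31  1.92  1.82] err 3.896
```

Call:
move_arm --increments '[0,45,-7,-52,0,0,90,-14,-103,0]'

```text
t: 22.75
ee_pos: [488.7, -768.9, 900.3]
orientation: [1.609, -0.029, -0.159]
ft_force: [-0.9, -1.0, 0.7]
width: 88.3
```

Call:
move_arm --increments '[0,30,-24,-58,0,0,58,-48,-115,0]'

```text
t: 23.0
ee_pos: [547.3, -687.0, 876.7]
orientation: [1.669, -0.016, -0.139]
ft_force: [-0.7, -0.1, 0.3]
width: 87.4
```

```bash
python3 -c "
from d import *
pull()
to([632,-544,796],[679,-298,700],[655,-117,569])"
```

```text
t 23.0 p [ 547.3 -687.   876.7] w 87.4 q [-0.599  0.375  0.894 -1.31   1.132  1.104]
[[ 0.992  0.072 -0.1  ]
 [-0.093 -0.104 -0.99 ]
 [-0.082  0.992 -0.096]]
F [-0.7 -0.1  0.3]
tilt from down deg 84.5 q3 0.8941513898973196
az -51.5 pull [1970. 1570. 2020.] tool a -0.101 pitch down 5.5
t 23.0 p [ 547.3 -687.   876.7] w 87.4 q [-0.599  0.375  0.894 -1.31   1.132  1.104]
[[ 0.992  0.072 -0.1  ]
 [-0.093 -0.104 -0.99 ]
 [-0.082  0.992 -0.096]]
F [-0.7 -0.1  0.3]
tilt from down deg 84.5 q3 0.8941513898973196
[632, -544, 796] -> [  77.  -89. -142.] len 185.0 q [-0.37  0.38  0.98 -1.31  1.33  1.22] err 2.945
[679, -298, 700] -> [ 109. -206. -381.] len 447.0 q [-0.02  0.4   1.13 -1.31  1.66  1.46] err 4.984
[655, -117, 569] -> [  79. -357. -546.] len 657.0 q [ 0.25  0.49  1.34 -1.31  1.88  1.81] err 2.035
```

Call:
move_arm --increments '[0,26,-30,-47,0,0,50,-60,-95,0]'

```text
t: 23.25
ee_pos: [600.6, -604.9, 837.3]
orientation: [1.729, -0.004, -0.12]
ft_force: [-0.3, 0.6, -0.3]
width: 87.7
```

Call:
move_arm --increments '[0,15,-25,-55,0,0,30,-48,-110,0]'

```text
t: 23.5
ee_pos: [635.6, -500.4, 811.7]
orientation: [1.779, 0.004, -0.105]
ft_force: [0.4, -0.7, -0.4]
width: 88.0
```

Call:
move_arm --increments '[0,8,-20,-58,0,0,15,-40,-116,0]'

```text
t: 23.75
ee_pos: [655.3, -385.1, 796.6]
orientation: [1.82, 0.01, -0.093]
ft_force: [0.5, 0.3, 0.0]
width: 88.0
```

```bash
python3 -c "
from d import *
pull()
to([679,-298,700],[655,-117,569],[629,77,419],[592,216,319])"
```

```text
t 23.75 p [ 655.3 -385.1  796.6] w 88.0 q [-0.144  0.341  1.011 -1.31   1.545  1.267]
[[ 0.997  0.056 -0.058]
 [-0.043 -0.249 -0.968]
 [-0.069  0.967 -0.246]]
F [0.5 0.3 0. ]
tilt from down deg 75.8 q3 1.0106375771940408
az -30.4 pull [2560. 1680. 1030.] tool a -0.06 pitch down 14.2
t 23.75 p [ 655.3 -385.1  796.6] w 88.0 q [-0.144  0.341  1.011 -1.31   1.545  1.267]
[[ 0.997  0.056 -0.058]
 [-0.043 -0.249 -0.968]
 [-0.069  0.967 -0.246]]
F [0.5 0.3 0. ]
tilt from down deg 75.8 q3 1.0106375771940408
[679, -298, 700] -> [  27. -114.  -62.] len 132.0 q [-0.02  0.38  1.15 -1.31  1.62  1.47] err 0.428
[655, -117, 569] -> [   4. -287. -204.] len 352.0 q [ 0.25  0.44  1.34 -1.26  1.81  1.79] err 0.0
[629, 77, 419] -> [ -20. -482. -353.] len 597.0 q [ 0.51  0.64  1.35 -1.08  1.96  2.09] err 0.0
[592, 216, 319] -> [ -56. -615. -461.] len 770.0 q [ 0.69  0.82  1.26 -0.93  2.05  2.26] err 0.0
```

Call:
move_arm --increments '[0,13,-57,-31,0,0,25,-114,-62,0,0,15,-172,-110,0,0,9,-230,-157,0,0,4,-287,-204,0,0,-4,-350,-250,0,0,-12,-415,-302,0,0,-20,-482,-353,0,0,-32,-526,-389,0,0,-44,-570,-425,0,0,-56,-615,-461,0,0,-56,-615,-461,0]'

```text
t: 25.25
ee_pos: [596.5, 195.8, 334.7]
orientation: [1.822, 0.01, -0.092]
ft_force: [0.1, -0.1, 0.6]
width: 87.6
```

```bash
python3 -c "
from d import *
pull()
o,R=st()
x=np.degrees(np.arcsin(-R[2,0])); print('rollfix',x)
d=shot('top','t7'); pic(d); shot('side','s7')
for f in (x,x-180):
  to([592,216,319],[585,200,160],[582,125,130],[582,125,170],[582,125,300],yaws=[f]*5)
"
```

```text
t 25.25 p [596.5 195.8 334.7] w 87.6 q [ 0.663  0.788  1.278 -0.948  2.034  2.242]
[[ 0.997  0.055 -0.058]
 [-0.042 -0.251 -0.967]
 [-0.068  0.967 -0.247]]
F [ 0.1 -0.1  0.6]
tilt from down deg 75.7 q3 1.277789368376064
az 18.2 pull [ 2720.  1080. -1370.] tool a -0.06 pitch down 14.3
t 25.25 p [596.5 195.8 334.7] w 87.6 q [ 0.663  0.788  1.278 -0.948  2.034  2.242]
[[ 0.997  0.055 -0.058]
 [-0.042 -0.251 -0.967]
 [-0.068  0.967 -0.247]]
F [ 0.1 -0.1  0.6]
tilt from down deg 75.7 q3 1.277789368376064
rollfix 3.8952024806723022
px [[255.0, 192.0], [310.0, 181.0], [319.0, 223.0], [264.0, 234.0]]
[[634.4, 144.3], [647.9, -3.0], [531.7, -10.4], [519.1, 134.0]] centre [[582.7  66.4 132. ]]
t 25.35 p [595.3 198.1 331. ] w 88.0 q [ 0.668  0.793  1.279 -0.947  2.033  2.241]
[[ 0.997  0.063 -0.055]
 [-0.038 -0.247 -0.968]
 [-0.074  0.967 -0.244]]
F [ 0.  -0.4 -0.6]
tilt from down deg 75.9 q3 1.2794652414513303
[592, 216, 319] -> [ -3. -16. -14.] len 22.0 q [ 0.69  0.82  1.26 -0.93  2.04  2.32] err 0.0
[585, 200, 160] -> [   2. -166.   40.] len 171.0 q [ 0.68  1.    1.3  -0.86  1.9   2.51] err 
[... 290 characters left out ...]
.0
t 25.35 p [595.3 198.1 331. ] w 88.0 q [ 0.668  0.793  1.279 -0.947  2.033  2.241]
[[ 0.997  0.063 -0.055]
 [-0.038 -0.247 -0.968]
 [-0.074  0.967 -0.244]]
F [ 0.  -0.4 -0.6]
tilt from down deg 75.9 q3 1.2794652414513303
[592, 216, 319] -> [ -3. -16. -14.] len 22.0 q [ 0.69  0.82  1.26 -0.93  2.04 -0.82] err 0.0
[585, 200, 160] -> [   2. -166.   40.] len 171.0 q [ 0.68  1.    1.3  -0.86  1.9  -0.63] err 0.0
[582, 125, 130] -> [   4. -177.  121.] len 214.0 q [ 0.6   0.99  1.43 -0.9   1.78 -0.57] err 0.0
[582, 125, 170] -> [   1. -138.  111.] len 177.0 q [ 0.6   0.93  1.44 -0.91  1.81 -0.61] err 0.0
[582, 125, 300] -> [ -8. -13.  79.] len 81.0 q [ 0.6   0.76  1.44 -0.95  1.92 -0.76] err 0.0
```

View pics/s7.png

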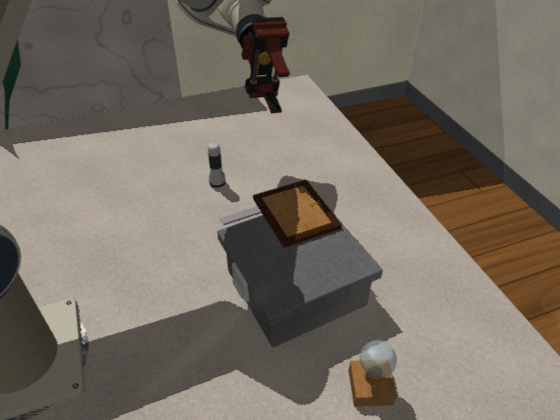

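View pics/t7.png

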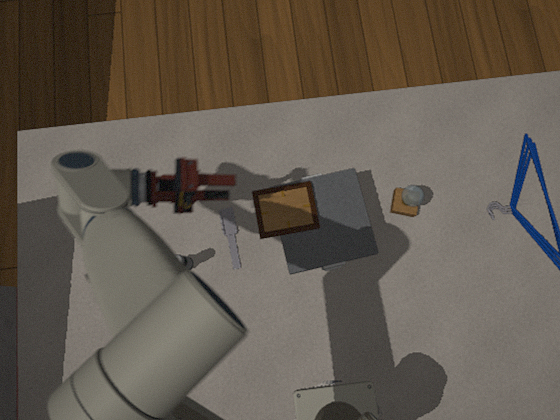

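The gripper is tilted (jaws vertical, q4 in the right branch) and waiting on the +y side, fingertips at about (272,105) in the side view. The picture rests at (297,213), unchanged. Next I'll approach with the jaws part-open.

```bash
python3 -c "
from d import *
to([588,215,230],[583,215,121],[580,150,121],[580,96,121],yaws=[3]*4)"
```

```text
t 25.35 p [595.3 198.1 331. ] w 88.0 q [ 0.668  0.793  1.279 -0.947  2.033  2.241]
[[ 0.997  0.063 -0.055]
 [-0.038 -0.247 -0.968]
 [-0.074  0.967 -0.244]]
F [ 0.  -0.4 -0.6]
tilt from down deg 75.9 q3 1.2794652414513303
[588, 215, 230] -> [  -0. -102.    9.] len 103.0 q [ 0.69  0.92  1.28 -0.88  1.97  2.42] err 0.0
[583, 215, 121] -> [   3. -208.   36.] len 211.0 q [ 0.69  1.06  1.27 -0.84  1.89  2.52] err 0.0
[580, 150, 121] -> [   2. -192.   99.] len 216.0 q [ 0.63  1.02  1.38 -0.88  1.81  2.54] err 0.317
[580, 96, 121] -> [   4. -179.  151.] len 234.0 q [ 0.57  0.99  1.46 -0.92  1.75  2.54] err 0.694
```

Call:
move_arm --increments '[139,0,-51,5,1,139,0,-102,9,1,139,1,-155,23,1,139,3,-208,36,1,139,3,-208,36,1,139,3,-208,36,1]'

```text
t: 26.1
ee_pos: [584.4, 214.8, 123.3]
orientation: [1.82, 0.0, -0.08]
ft_force: [0.1, -0.1, 0.4]
width: 40.2
```

```bash
python3 -c "
from d import *
d=shot('side','s8'); e=shot('top','t8'); pic(e)
to([580,150,121],[580,96,121],yaws=[0]*2)"
```

```text
px [[252.0, 190.0], [311.0, 181.0], [318.0, 223.0], [259.0, 233.0]]
[[639.8, 153.7], [647.9, -6.0], [531.5, -8.8], [524.1, 147.8]] centre [[585.2  71.8 132. ]]
t 26.2 p [584.6 215.3 124. ] w 39.8 q [ 0.693  1.058  1.266 -0.844  1.888  2.489]
[[ 0.998  0.041 -0.054]
 [-0.042 -0.249 -0.967]
 [-0.053  0.968 -0.247]]
F [-0.5  0.4 -0.1]
tilt from down deg 75.7 q3 1.2658197235369595
[580, 150, 121] -> [-2. 13. 64.] len 65.0 q [ 0.63  1.02  1.39 -0.88  1.8   2.52] err 0.0
[580, 96, 121] -> [  1.  27. 116.] len 119.0 q [ 0.57  0.99  1.47 -0.92  1.74  2.54] err 0.013
```

View pics/s8.png

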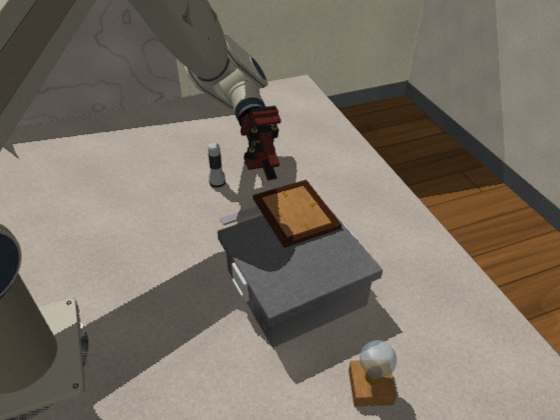

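View pics/t8.png

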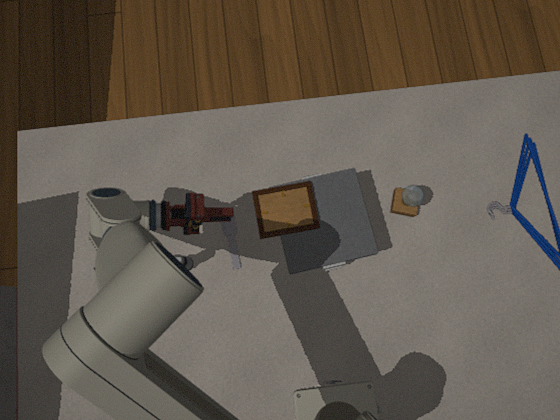

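Top view: the fingertips at (235,213) face the picture's outer edge (255,213), and the tool line is aligned with the picture's centre. I'm moving in with one finger under and one over.

Call:
move_arm --increments '[139,-2,13,50,0,139,-1,14,64,0,139,-1,18,80,0,139,0,22,95,0,139,1,25,108,0,139,1,27,116,0,139,1,27,116,0]'

```text
t: 27.08
ee_pos: [580.8, 97.1, 121.3]
orientation: [1.823, -0.0, -0.077]
ft_force: [-0.7, 5.2, -0.1]
width: 40.0
```

```bash
python3 -c "
from d import *
d=shot('side','s9'); e=shot('top','t9'); 
c=cv2.resize(d['frame'][120:280,200:400],None,fx=4,fy=4,interpolation=2)[:600]; cv2.imwrite('pics/c9.png',c[:,:,::-1])
to([580,96,155])"
```

```text
t 27.18 p [580.7  97.2 121.3] w 39.8 q [ 0.57   0.987  1.469 -0.922  1.738  2.54 ]
[[ 0.998  0.041 -0.053]
 [-0.041 -0.251 -0.967]
 [-0.053  0.967 -0.248]]
F [-0.8  5.5  0.8]
tilt from down deg 75.6 q3 1.4692919026804396
[580, 96, 155] -> [-2. 33. -7.] len 34.0 q [ 0.57  0.93  1.48 -0.93  1.76  2.51] err 0.0
```

View pics/c9.png

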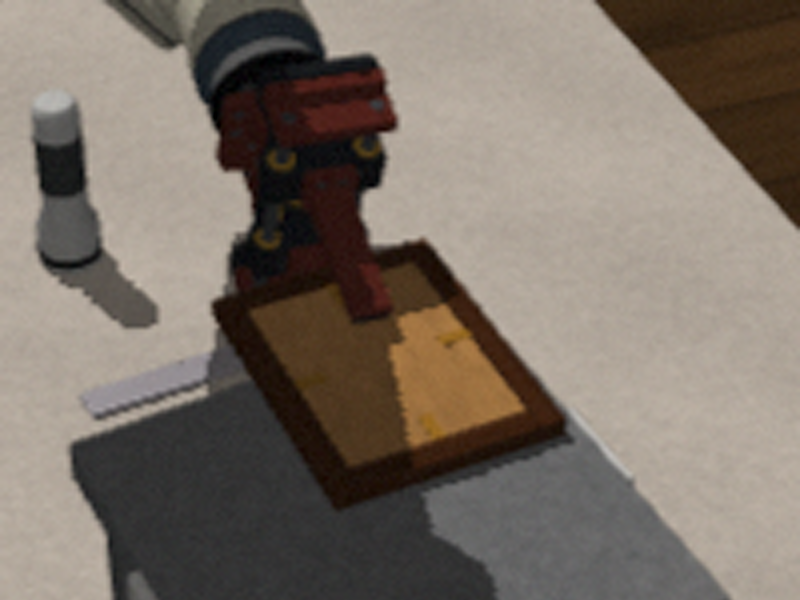

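View pics/t9.png

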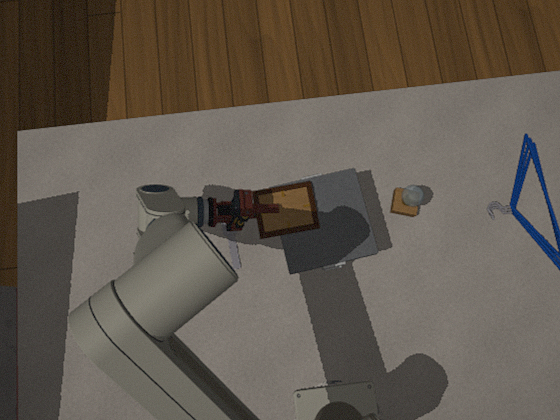

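Call:
move_arm --increments '[139,0,0,-4,0,139,0,8,-6,0,139,-1,17,-8,0,139,-1,26,-10,0,139,-2,34,-11,0,139,-2,34,-11,0]'

```text
t: 27.92
ee_pos: [580.9, 99.3, 157.9]
orientation: [1.823, -0.001, -0.076]
ft_force: [-0.7, 1.1, -1.2]
width: 39.7
```

```bash
python3 -c "
from d import *
d=shot('side','s10')
c=cv2.resize(d['frame'][120:270,200:400],None,fx=4,fy=4,interpolation=2)[:600]; cv2.imwrite('pics/c10.png',c[:,:,::-1])
to([580,96,155])"
```

```text
t 27.98 p [580.8  99.3 157.4] w 40.0 q [ 0.572  0.933  1.479 -0.926  1.765  2.505]
[[ 0.998  0.04  -0.053]
 [-0.041 -0.251 -0.967]
 [-0.052  0.967 -0.249]]
F [-0.4  1.  -1.2]
tilt from down deg 75.6 q3 1.4787585854738403
[580, 96, 155] -> [-1. -2.  4.] len 4.0 q [ 0.57  0.93  1.48 -0.93  1.76  2.51] err 0.0
```

View pics/c10.png

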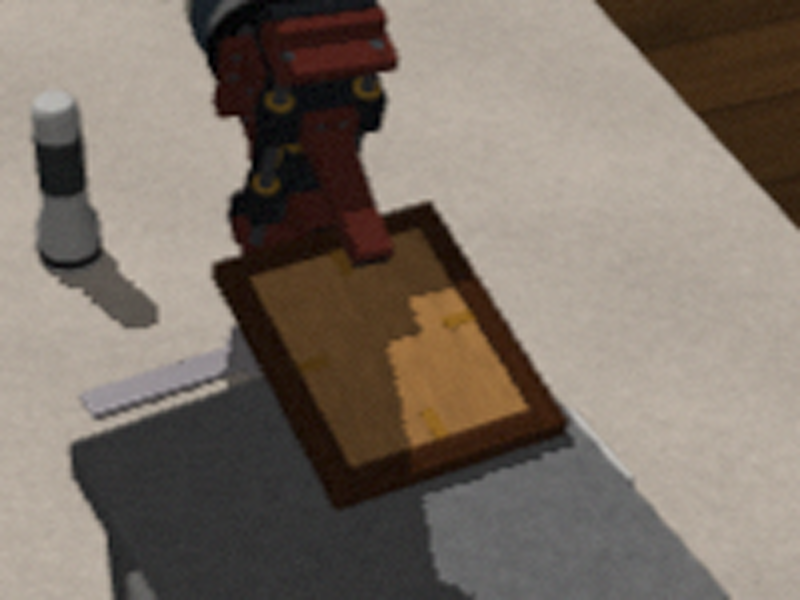

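The outer side is lifted on the lower finger and the inner edge still rests on the lid. I'll reach in a little further, then close.

Call:
move_arm --increments '[139,0,1,5,0,139,0,3,10,0,139,1,4,15,0,150,1,4,15,0,170,1,4,15,0,190,1,4,15,0,210,1,4,15,0,255,1,4,15,0,255,1,4,15,0,255,1,4,15,0]'

```text
t: 29.22
ee_pos: [581.1, 83.9, 157.3]
orientation: [1.823, -0.0, -0.077]
ft_force: [-0.8, 0.0, -3.4]
width: 11.9
```

```bash
python3 -c "
from d import *
d=shot('side','s11')
c=cv2.resize(d['frame'][120:270,200:400],None,fx=4,fy=4,interpolation=2)[:600]; cv2.imwrite('pics/c11.png',c[:,:,::-1])
to([580,100,300],[585,130,300])"
```

```text
t 29.27 p [581.2  83.8 157.4] w 11.9 q [ 0.554  0.925  1.5   -0.94   1.747  2.508]
[[ 0.998  0.04  -0.053]
 [-0.041 -0.251 -0.967]
 [-0.052  0.967 -0.249]]
F [-0.4  0.2 -2.2]
tilt from down deg 75.6 q3 1.5000025645437398
[580, 100, 300] -> [ -9. 134. -51.] len 144.0 q [ 0.57  0.73  1.48 -0.97  1.88  2.34] err 0.0
[585, 130, 300] -> [ -5. 126. -80.] len 150.0 q [ 0.6   0.76  1.43 -0.95  1.92  2.33] err 0.0
```

View pics/c11.png

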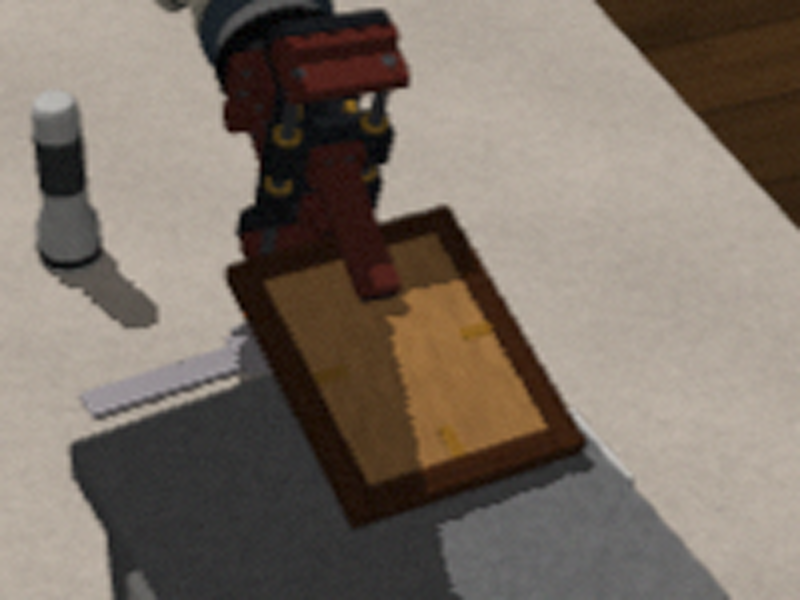

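It's gripped at a width of 11.9 mm. I'll lift it clear before the flip.

Call:
move_arm --increments '[255,-1,10,-6,0,255,-1,28,-17,0,255,-2,50,-31,0,255,-3,72,-45,0,255,-4,92,-58,0,255,-5,110,-70,0,255,-5,124,-79,0,255,-5,126,-80,0]'

```text
t: 30.28
ee_pos: [585.7, 130.2, 300.5]
orientation: [1.824, -0.001, -0.075]
ft_force: [-0.2, -0.4, -3.1]
width: 11.9
```

```bash
python3 -c "
from d import *
d=shot('side','s12')
to([585,130,300],[585,130,300],[585,130,300],yaws=[-60,-120,-177])"
```

```text
t 30.32 p [585.5 129.9 299.9] w 11.6 q [ 0.604  0.76   1.426 -0.952  1.917  2.331]
[[ 0.998  0.04  -0.052]
 [-0.041 -0.252 -0.967]
 [-0.052  0.967 -0.25 ]]
F [ 0.  -0.1 -2.7]
tilt from down deg 75.5 q3 1.4263170432166803
[585, 130, 300] -> [-1.  0. -0.] len 1.0 q [ 0.6   0.76  1.43 -0.95  1.92  1.28] err 0.0
[585, 130, 300] -> [-1.  0. -0.] len 1.0 q [ 0.6   0.76  1.43 -0.95  1.92  0.24] err 0.0
[585, 130, 300] -> [-1.  0. -0.] len 1.0 q [ 0.6   0.76  1.43 -0.95  1.92 -0.76] err 0.0
```

View pics/s12.png

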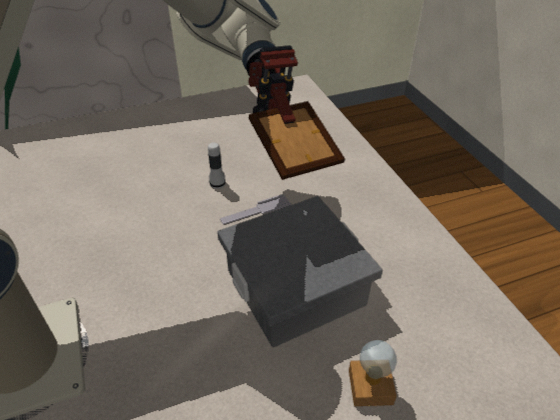

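Call:
move_arm --increments '[255,0,0,0,-4,255,0,0,0,-10,255,0,0,0,-17,255,0,0,0,-25,255,0,0,0,-33,255,0,0,0,-41,255,0,0,0,-49,255,0,0,0,-57,255,0,0,0,-65,255,0,0,0,-73,255,0,0,0,-81,255,0,0,0,-89]'

```text
t: 31.82
ee_pos: [585.2, 129.4, 298.7]
orientation: [1.414, 1.397, -1.142]
ft_force: [1.1, 0.4, -3.1]
width: 11.7
```

Call:
move_arm --increments '[255,0,0,0,-8,255,0,0,0,-16,255,0,0,0,-24,255,0,0,0,-32,255,0,0,0,-40,255,0,0,0,-48,255,0,0,0,-56,255,0,0,0,-64,255,0,0,0,-72,255,0,0,0,-79,255,0,0,0,-84,255,0,0,0,-87]'

```text
t: 33.33
ee_pos: [584.9, 128.9, 297.5]
orientation: [-0.076, -2.456, 1.908]
ft_force: [0.2, -0.9, -2.9]
width: 11.9
```

```bash
python3 -c "
from d import *
d=shot('side','s13');e=shot('top','t13')
o,R=st()
x=np.degrees(np.arcsin(R[2,0])); print('rollfix',x)"
```

```text
t 33.42 p [585.  129.  297.6] w 12.0 q [ 0.603  0.763  1.428 -0.952  1.916 -0.745]
[[-0.998  0.021 -0.054]
 [ 0.058  0.247 -0.967]
 [-0.007 -0.969 -0.248]]
F [ 0.  -0.9 -2.5]
tilt from down deg 75.7 q3 1.428340509629878
rollfix -0.41980268069378973
```

View pics/s13.png

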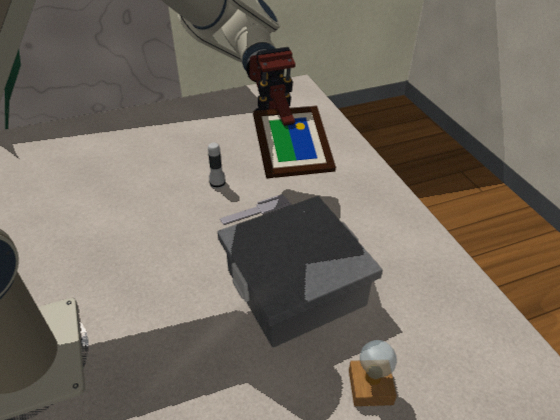

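View pics/t13.png

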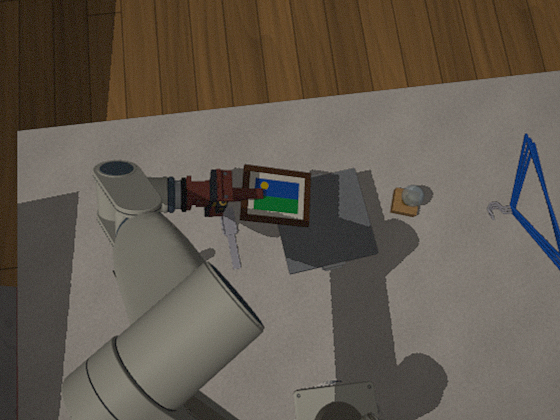

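The top and side views show the picture held face up (blue and green at (280,195) and (297,140)), and everything else is in place. Now I'll lower it so its inner edge meets the lid.

```bash
python3 -c "
from d import *
e=shot('top'); print(ray(e,[[245,165],[310,172],[306,227],[241,222]],285).round())
to([560,98,230],[560,98,165],[560,98,151],[560,98,121])"
```

```text
[[662. 159. 285.]
 [627.  10. 285.]
 [499.  37. 285.]
 [528. 182. 285.]]
t 33.48 p [585.  129.  297.7] w 11.7 q [ 0.603  0.763  1.428 -0.952  1.916 -0.744]
[[-0.998  0.023 -0.054]
 [ 0.058  0.247 -0.967]
 [-0.009 -0.969 -0.248]]
F [-0.3  0.1 -3. ]
tilt from down deg 75.7 q3 1.4282123272846583
[560, 98, 230] -> [24. 57. 48.] len 79.0 q [ 0.59  0.81  1.54 -0.93  1.82 -0.62] err 0.0
[560, 98, 165] -> [ 24. 120.  64.] len 139.0 q [ 0.59  0.91  1.53 -0.91  1.76 -0.55] err 0.0
[560, 98, 151] -> [ 24. 134.  68.] len 152.0 q [ 0.59  0.93  1.52 -0.91  1.75 -0.54] err 0.0
[560, 98, 121] -> [ 25. 163.  75.] len 181.0 q [ 0.59  0.97  1.51 -0.9   1.73 -0.51] err 0.0
```

Call:
move_arm --increments '[255,12,20,18,0,255,25,40,36,0,255,33,60,48,0,255,33,80,53,0,255,33,98,58,0,255,33,112,62,0,255,33,120,64,0,255,33,123,65,0,255,33,123,65,0]'

```text
t: 34.6
ee_pos: [551.5, 98.5, 162.4]
orientation: [-0.08, -2.458, 1.909]
ft_force: [1.3, 0.7, -2.0]
width: 12.0
```

```bash
python3 -c "
from d import *
d=shot('side','s14')
c=cv2.resize(d['frame'][120:270,200:400],None,fx=4,fy=4,interpolation=2)[:600]; cv2.imwrite('pics/c14.png',c[:,:,::-1])
to([551,98,157],[551,98,151],[551,98,121])"
```

```text
t 34.65 p [551.6  98.5 162.6] w 11.9 q [ 0.594  0.903  1.542 -0.903  1.757 -0.537]
[[-0.998  0.024 -0.054]
 [ 0.058  0.247 -0.967]
 [-0.009 -0.969 -0.248]]
F [ 0.1 -0.1 -3.2]
tilt from down deg 75.6 q3 1.5423392991823615
[551, 98, 157] -> [1. 5. 2.] len 6.0 q [ 0.59  0.91  1.54 -0.9   1.75 -0.53] err 0.0
[551, 98, 151] -> [ 1. 11.  3.] len 12.0 q [ 0.59  0.92  1.54 -0.9   1.75 -0.52] err 0.0
[551, 98, 121] -> [ 1. 40. 11.] len 42.0 q [ 0.59  0.97  1.53 -0.9   1.73 -0.5 ] err 0.0
```

View pics/c14.png

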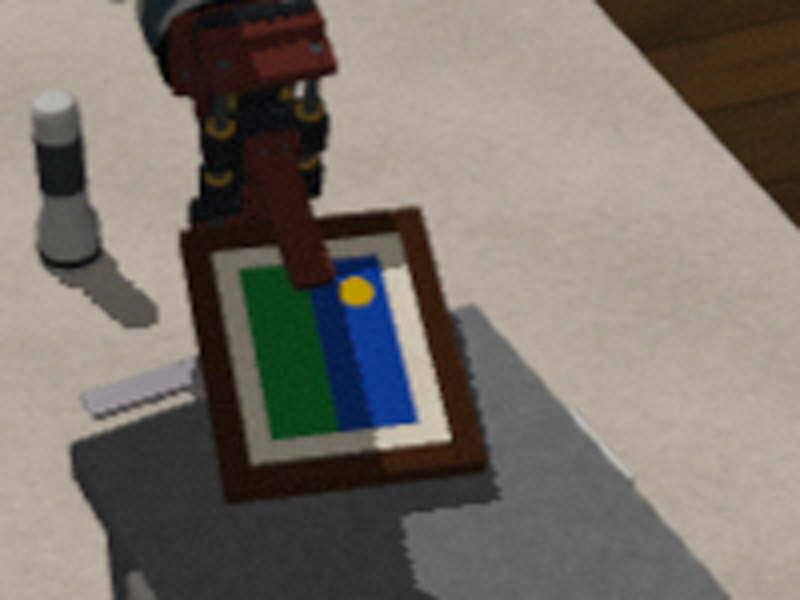

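Call:
move_arm --increments '[255,0,2,1,0,255,1,4,1,0,255,1,6,2,0,255,1,6,2,0]'

```text
t: 35.15
ee_pos: [550.5, 98.1, 156.1]
orientation: [-0.08, -2.458, 1.909]
ft_force: [0.4, 0.5, -2.4]
width: 11.8
```

Call:
move_arm --increments '[255,0,2,1,0,255,0,4,1,0,255,0,4,1,0]'

```text
t: 35.52
ee_pos: [550.5, 97.9, 153.3]
orientation: [-0.081, -2.455, 1.914]
ft_force: [-1.4, -0.7, 5.9]
width: 12.0
```

The inner edge has touched down (6 N). I'll open slowly so the lower finger lets the outer side down.

Call:
move_arm --increments '[216,0,0,0,0,212,0,0,0,0,206,0,0,0,0,200,0,0,0,0,193,0,0,0,0,186,0,0,0,0,178,0,0,0,0,170,0,0,0,0,162,0,0,0,0,154,0,0,0,0,146,0,0,0,0,139,0,0,0,0]'

```text
t: 37.02
ee_pos: [550.5, 97.9, 153.3]
orientation: [-0.081, -2.455, 1.914]
ft_force: [-0.0, -0.7, -0.2]
width: 39.8
```

```bash
python3 -c "
from d import *
d=shot('side','s15')
c=cv2.resize(d['frame'][120:270,200:400],None,fx=4,fy=4,interpolation=2)[:600]; cv2.imwrite('pics/c15.png',c[:,:,::-1])
to([551,100,121],[551,100,119],[555,210,119])"
```

```text
t 37.08 p [550.5  97.9 153.4] w 40.0 q [ 0.594  0.918  1.542 -0.902  1.752 -0.525]
[[-0.998  0.024 -0.054]
 [ 0.058  0.244 -0.968]
 [-0.01  -0.97  -0.244]]
F [-0.1 -0.7 -1.2]
tilt from down deg 75.8 q3 1.541915688470959
[551, 100, 121] -> [-0. 32.  6.] len 32.0 q [ 0.6   0.97  1.53 -0.9   1.73 -0.49] err 0.0
[551, 100, 119] -> [-0. 34.  6.] len 34.0 q [ 0.6   0.97  1.53 -0.9   1.73 -0.49] err 0.0
[555, 210, 119] -> [   2.   61. -100.] len 117.0 q [ 0.71  1.04  1.34 -0.82  1.87 -0.54] err 0.0
```

View pics/c15.png

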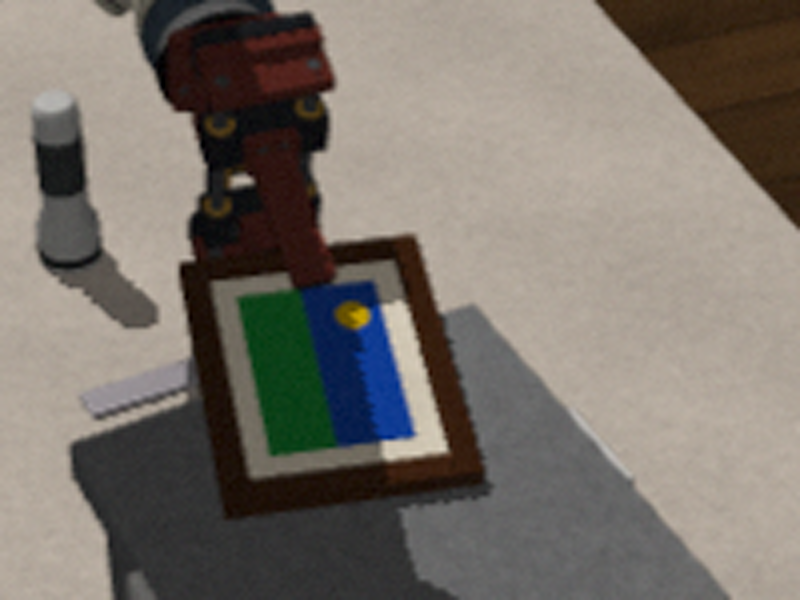

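Call:
move_arm --increments '[139,0,2,-4,0,139,0,6,-3,0,139,0,11,-1,0,139,0,16,0,0,139,0,21,1,0,139,0,26,3,0,139,0,31,4,0,139,0,33,4,0,139,0,33,4,0]'

```text
t: 38.2
ee_pos: [551.1, 102.1, 120.3]
orientation: [-0.081, -2.455, 1.914]
ft_force: [-0.1, -1.1, 0.8]
width: 39.9
```

```bash
python3 -c "
from d import *
d=shot('side','s16')
c=cv2.resize(d['frame'][120:270,200:400],None,fx=4,fy=4,interpolation=2)[:600]; cv2.imwrite('pics/c16.png',c[:,:,::-1])
to([553,150,121],[555,215,121])"
```

```text
t 38.25 p [551.1 102.1 120.5] w 39.9 q [ 0.599  0.972  1.523 -0.894  1.732 -0.495]
[[-0.998  0.024 -0.054]
 [ 0.058  0.243 -0.968]
 [-0.01  -0.97  -0.244]]
F [ 1.2  0.8 -0.6]
tilt from down deg 75.9 q3 1.5226140837063171
[553, 150, 121] -> [  1.  11. -47.] len 48.0 q [ 0.65  1.    1.45 -0.86  1.79 -0.51] err 0.0
[555, 215, 121] -> [   3.   27. -110.] len 113.0 q [ 0.72  1.04  1.33 -0.81  1.87 -0.54] err 0.0
```

View pics/c16.png

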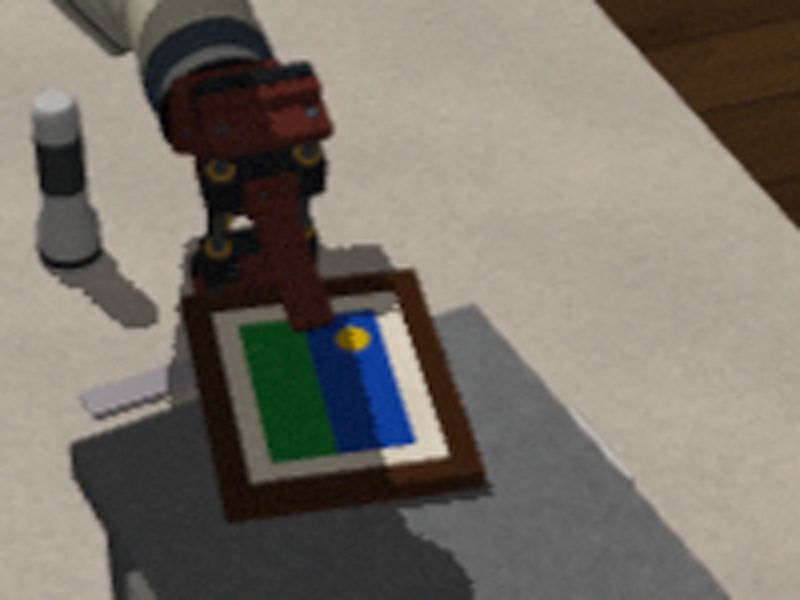

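The picture lies flat and free. I'll draw the fingers out.

Call:
move_arm --increments '[139,1,4,-17,0,139,1,8,-33,0,139,1,12,-50,0,139,2,16,-67,0,139,2,21,-84,0,139,3,25,-102,0,200,3,27,-110,0,255,3,27,-110,0,255,3,27,-110,0]'

```text
t: 39.38
ee_pos: [554.6, 214.9, 121.1]
orientation: [-0.082, -2.454, 1.914]
ft_force: [0.1, 0.3, -0.1]
width: 13.1
```

```bash
python3 -c "
from d import *
d=shot('side','s17'); e=shot('top','t17')
c=cv2.resize(e['frame'][155:290,180:440],None,fx=3,fy=3,interpolation=2)[:600]; cv2.imwrite('pics/c17.png',c[:,:,::-1])
im=e['frame'].astype(int); r,g,b=im[...,0],im[...,1],im[...,2]
st()"
```

```text
t 39.48 p [554.7 214.7 121.2] w 5.1 q [ 0.717  1.04   1.328 -0.814  1.875 -0.541]
[[-0.998  0.024 -0.055]
 [ 0.059  0.243 -0.968]
 [-0.01  -0.97  -0.244]]
F [-0.2  0.1  0.8]
tilt from down deg 75.9 q3 1.3281019134514047
```

View pics/c17.png

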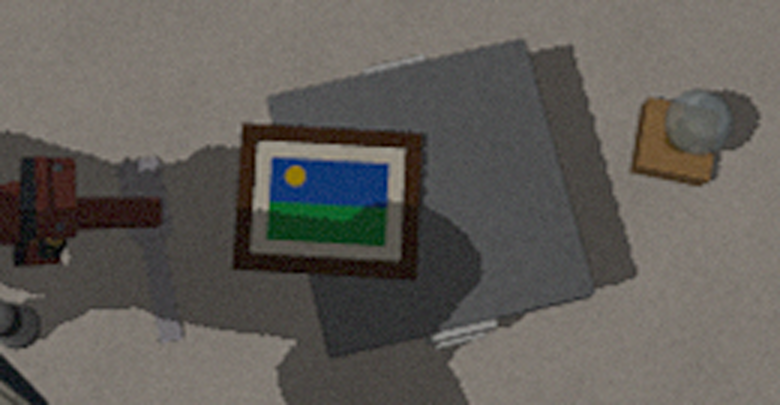

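View pics/s17.png

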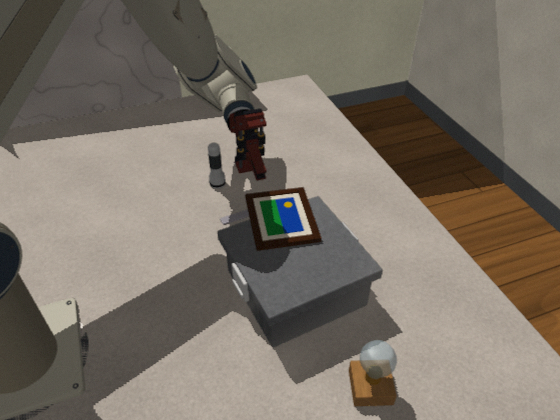

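```bash
python3 -c "
from d import *
e=shot('top')
w=ray(e,[[261,196.3],[322.3,199.7],[318.3,247.3],[258,244.7]],132)[:,:2]; print(w.round(), w.mean(0).round())
v=w[0]-w[1]+w[3]-w[2]; print('yaw',np.arctan2(-v[0],v[1]))
L=ray(e,[[270,185.5],[354.5,169],[377,254],[289.5,273.5]],120)[:,:2]; print(L.round(),L.mean(0).round())
to([549,170,137],[545,146,137],[540,82,137])"
```

```text
[[621. 131.]
 [592. -29.]
 [468.  -1.]
 [494. 153.]] [544.  64.]
yaw -0.1707339699616226
[[ 651.  104.]
 [ 669. -129.]
 [ 434. -151.]
 [ 411.   81.]] [541. -24.]
t 39.52 p [554.7 214.8 121.2] w 2.1 q [ 0.717  1.04   1.328 -0.814  1.875 -0.541]
[[-0.998  0.024 -0.055]
 [ 0.059  0.243 -0.968]
 [-0.01  -0.97  -0.244]]
F [-0.1 -0.3  0.8]
tilt from down deg 75.9 q3 1.3279809720947398
[549, 170, 137] -> [  3. -26.  40.] len 48.0 q [ 0.68  0.98  1.43 -0.84  1.83 -0.53] err 0.0
[545, 146, 137] -> [  5. -32.  63.] len 71.0 q [ 0.65  0.97  1.47 -0.85  1.79 -0.52] err 0.0
[540, 82, 137] -> [  7. -48. 126.] len 135.0 q [ 0.58  0.93  1.58 -0.9   1.72 -0.49] err 0.0
```

Call:
move_arm --increments '[255,22,-22,5,0,255,22,-26,41,0,255,21,-29,54,0,255,20,-31,63,0,255,20,-33,71,0,255,19,-35,79,0,255,19,-38,87,0,255,18,-40,96,0,255,18,-42,104,0,255,17,-44,112,0,255,17,-46,119,0,255,17,-47,123,0]'

```text
t: 41.02
ee_pos: [529.8, 84.7, 136.5]
orientation: [-0.082, -2.454, 1.913]
ft_force: [-0.3, 1.1, -0.9]
width: 0.7
```

```bash
python3 -c "
from d import *
e=shot('top','t18')
c=cv2.resize(e['frame'][155:290,180:440],None,fx=3,fy=3,interpolation=2)[:600]; cv2.imwrite('pics/c18.png',c[:,:,::-1])
to([530,60,137],[530,120,160])"
```

```text
t 41.08 p [529.7  84.4 136.6] w 0.4 q [ 0.595  0.924  1.597 -0.893  1.715 -0.476]
[[-0.998  0.024 -0.055]
 [ 0.059  0.243 -0.968]
 [-0.01  -0.97  -0.244]]
F [ 0.5 -0.5 -0.1]
tilt from down deg 75.9 q3 1.5971344164991392
[530, 60, 137] -> [-2. -6. 24.] len 24.0 q [ 0.56  0.91  1.63 -0.92  1.69 -0.47] err 0.0
[530, 120, 160] -> [  2. -14. -40.] len 43.0 q [ 0.64  0.91  1.55 -0.87  1.78 -0.51] err 0.0
```

View pics/c18.png

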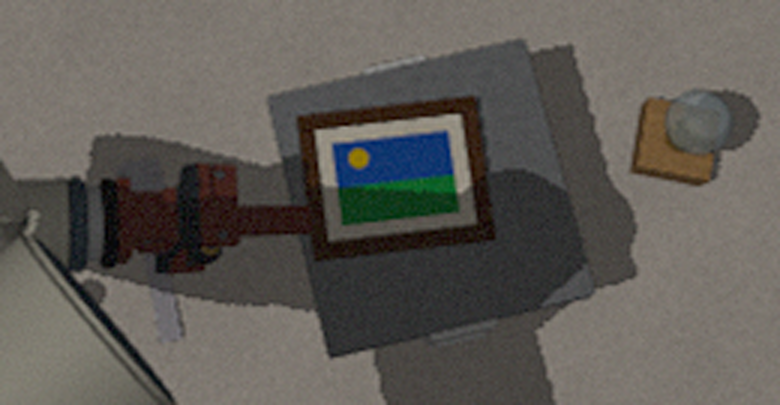

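The picture is now wholly on the lid and nearly square with it. I'll push about 20 mm more for margin, then withdraw.

Call:
move_arm --increments '[255,0,-2,7,0,255,-1,-4,14,0,255,-1,-5,20,0,255,-1,-5,22,0,255,-1,-5,22,0,255,0,-5,0,0,255,2,-14,-40,0,255,3,-20,-90,0,255,4,-40,-145,0,255,4,-80,-180,0,255,4,-80,-180,0]'

```text
t: 42.45
ee_pos: [534.4, 243.6, 261.4]
orientation: [-0.084, -2.464, 1.911]
ft_force: [0.0, 0.6, -0.7]
width: 0.2
```

```bash
python3 -c "
from d import *
e=shot('top','t19'); shot('side','s19')
c=cv2.resize(e['frame'][155:290,180:440],None,fx=3,fy=3,interpolation=2)[:600]; cv2.imwrite('pics/c19.png',c[:,:,::-1])
st()"
```

```text
t 42.55 p [533.4 240.6 258.1] w 0.3 q [ 0.761  0.854  1.346 -0.824  2.012 -0.648]
[[-0.998  0.024 -0.054]
 [ 0.058  0.244 -0.968]
 [-0.01  -0.969 -0.245]]
F [ 1.4  0.4 -0.1]
tilt from down deg 75.8 q3 1.3458719453685206
```

View pics/c19.png

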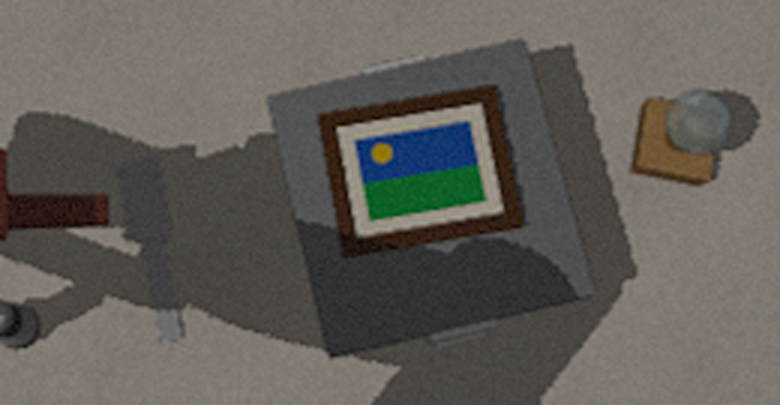

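View pics/s19.png

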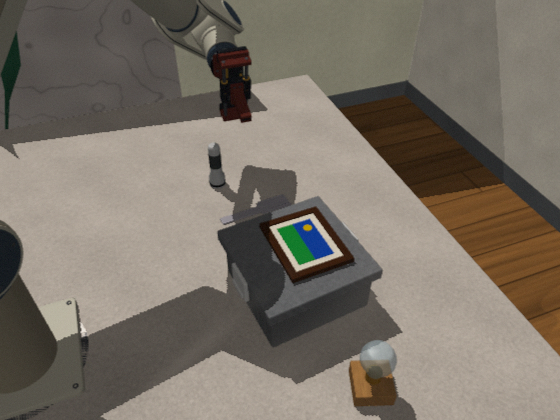

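The picture lies face up, wholly on the lid, at (420,170) in the crop and (307,242) in the side view. The torch, bulb and shoehorn are where they started, and the gripper is clear of everything. I'm handing the job in.

```bash
python3 -c "
from workcell import ctrl
print(ctrl.close_job())"
```

```text
the job is handed in; nothing more can be done
None
```

The picture now lies face up and wholly on the lid, and I handed the job in at about 42.6 s of the 72 s allowed.

**What I did:**
- **Slide:** I pushed the picture about 43 mm in +x, then dragged it about 53 mm out over the +y edge.
- **Tilting the gripper:** The moves have no tilt command. I commanded positions beyond the arm's reach, and the small tilts that left built up until the fingers pointed almost horizontally.
- **Flip:** From the +y side I put one finger under the picture, lifted its outer side and gripped it at 11.9 mm. I then raised it and turned it over in the hand.
- **Laying it back:** I set its inner edge on the lid (about 6 N), let the outer side down slowly on the lower finger, and pushed it back onto the lid.

**Last checks:** Both cameras show the landscape face up with lid showing all round it. The torch, bulb and shoehorn are where they started, and the gripper is clear and touching nothing.

**Possible problems:**
- **Joint 3:** It read 0.086–0.087 rad at full stretch, against a stated lower limit of 0.09. That may be rounding, but I could not confirm it.
- **Contact while reaching under:** There was a brief force of about 5 N sideways, probably the lower finger touching the lid edge.

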